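# Hang the repaired regulators and lock the collection rail

### The arm

A 6-joint arm with a two-finger parallel gripper is mounted at the origin on the work surface. World frame = base frame: x ahead of the robot, y to its left, z up, the work surface at z = 0. Lengths are in m, angles in rad, forces in N, time in s.
With the tool pointing down it reaches from about 0.25 to 0.725 m from the base axis. Payload 4 kg.
Tool frame: the origin (TCP) lies midway between the tips of the shut fingers; the grasp point (between the pads) lies 19 mm behind it; z points along the fingers, y is the line along which they close (so a half turn about z gives the same grasp; the last joint's range is limited). The gripper opens to 85 mm and grips with 20 to 120 N. Pads are 22 mm wide; open, the fingers measure 114 mm over their backs; the gripper's body (76 mm by 85 mm) begins 54 mm behind the grasp point. The pads swing forward as they close: fully open they stand 13 mm farther back than shut.
Start: joints at [0, 0.241, 0.005, 1.335, 0, 1.571], TCP at [0.5, -0, 0.231] pointing down, gripper open.
Joint ranges: [-2.72, 2.72], [-1.05, 1.87], [-1.09, 1.28], [-1.99, 2.15], [-1.42, 1.44], [-3.14, 3.14]. Speed limits (rad/s): [2.79, 2.79, 3.14, 3.14, 3.14, 3.14].

### API

Orientations are given as [roll, pitch, yaw] about the fixed x, y, z axes, in that order (R = Rz(yaw) Ry(pitch) Rx(roll)).
In Python, from bench import * gives the robot as it stands.
- The arm moves only by the tool drive_tool, never from a script. Its argument "deltas" is a list of rows, each a list of 7 numbers: the opening, from -1 (shut) to 1 (fully open), then the shift along the tool's x, y, z as a fraction of full scale, then the turn, a rotation vector about the tool's x, y, z as a fraction of full scale. A call has exactly 8 rows; each row shifts and turns the commanded pose from where the row before left it, along the tool's axes as they then stand; what a row does not reach is not made up. Full scale, the value 1, is 0.2 m for a shift and 0.12 rad for a turn. A row lasts 1/12 s, in which the tool goes at most 41.7 mm and 7.16 degrees, less where a joint would pass 70% of its speed; a pose out of reach is approached as far as the arm can. A call with a number of a shift or a turn outside -1 to 1 is refused whole. A call with a gripper value outside its range is refused whole. The fingers move at their own pace and stop on an object; "squeeze" is the grip in N (left out, the last holds). Time passes only in rows, so rows that do not move let the fingers close, or fill a call up. It gives the time, the measured TCP pose, the force, the opening and the grip force at its end, in the units of the state.
- state(): the state, without advancing time (a new reading comes with each control period).
- get_image(name): name is "scene" or "side" or "wrist"; returns a dict with "pixels" (400x640x3 uint8, blue, green, red), "range_z" (400x640 float32, m along the optical axis (not along the pixel's ray), 0 where there is no reading), "fx", "fy", "cx", "cy" (pixels), "position" and "attitude" of the camera in the world. Camera axes: x right, y down, z forward; pixel columns grow to the right and rows downward; lengths in m; the calibration is good to about 2 mm. A picture is of the moment at which its call begins.
- finish_job(): hands the job in; it is judged then, once.
Trained networks look in a picture, given as the dict that the camera call returned (one of the last four; its "shot" number tells which), for a name from the list of things; names that differ only in an ending like _2 or _b are one class to them, and where a whole thing is asked for, a point or a joint stands for the part that bears it (a point fixed in the world has none). Each returns a list of dicts, best first, with "p" (0 to 1); they miss things now and then, are a little off and sometimes report something else, mostly with a low value. They report only what shows in the picture. A call takes as long as a camera call. They do not tell look-alikes from the thing itself.
- spot_in(target, picture): "centre" ([x, y, z] in m, in the coordinates of the camera as it stood for that picture, good to about 4 mm: the middle of the surface that is visible of it).
- masks_of(target, picture): "pixels" (400x640 bool, what is visible of it).
The state is a dict: "t": time; "joint_positions": joint angles; "joint_vel": joint speeds; "joint_efforts": joint torques, N m; "position": TCP position; "eef_rot": TCP orientation; "wrist_force": force on the tool from outside, world axes, zero at the start; "torque": the same for the moment, N m; "finger_gap": finger opening in m; "gripper_force": force on a finger pad.
Only numpy, scipy, OpenCV 4.12 (cv2) and the standard library are available. Lean on these libraries where they do the work, as an engineer would, in place of code of your own. Each camera call takes 0.05 s, during which the arm holds its last target. There are 200 camera calls.

### The job

Hang every repaired regulator that is standing on the counter on the rail by its hook, grip towards you, and slide each one along under the guard until its hook is fully past the yellow band. When all are in, take the T-key from its wooden block, seat it in the square recess of the rail's lock and turn it fully clockwise until the red arm lies across the rail, then stand the key back in its block. Leave the other things on the counter where they are.

Things in the scene. Friction and masses are not known exactly. Their poses are not given: they have to be found in the camera images.
- hang1: gas regulator with blue dome bolted under a steel hook carrier (one rigid piece, 0.28 kg), standing on the counter at the start; may be absent. Origin: under its flat foot, below the rail line of the hook; z up, -x front. Regulator 62 mm across, centred at x +3, z 0-46, hose barb in front to x -55 at z 24. Hung, it is upright with its origin 40 mm above the counter under the rail axis
- hang1_grip (a point): centre of its black grip block, 22 (x) x 18 (y) x 34 (z) mm, at x -35, y 0, z 118 of the body; taken from above across its 18 mm width
- hang1_hook (a point): (hooks of all four are alike) centre of the rail when seated in its hook, at x 0, y 0, z 120 of the body. The hook is a strap 20 mm wide (y), open downwards: front leg x -13 to -9 (running down to the regulator), inside 18 mm wide, inner top z 126, outer top z 131, rear tip x 9 to 13 reaching down to z 108
- hang2: gas regulator with grey dome bolted under a steel hook carrier (one rigid piece, 0.28 kg), standing on the counter at the start; may be absent. Origin: under its flat foot, below the rail line of the hook; z up, -x front. Regulator 62 mm across, centred at x +3, z 0-46, hose barb in front to x -55 at z 24. Hung, it is upright with its origin 40 mm above the counter under the rail axis
- hang2_grip (a point): centre of its black grip block, 22 (x) x 18 (y) x 34 (z) mm, at x -35, y 0, z 118 of the body; taken from above across its 18 mm width
- hang3: gas regulator with red dome bolted under a steel hook carrier (one rigid piece, 0.28 kg), standing on the counter at the start; may be absent. Origin: under its flat foot, below the rail line of the hook; z up, -x front. Regulator 62 mm across, centred at x +3, z 0-46, hose barb in front to x -55 at z 24. Hung, it is upright with its origin 40 mm above the counter under the rail axis
- hang3_grip (a point): centre of its black grip block, 22 (x) x 18 (y) x 34 (z) mm, at x -35, y 0, z 118 of the body; taken from above across its 18 mm width
- hang4: gas regulator with blue dome bolted under a steel hook carrier (one rigid piece, 0.28 kg), standing on the counter at the start; may be absent. Origin: under its flat foot, below the rail line of the hook; z up, -x front. Regulator 62 mm across, centred at x +3, z 0-46, hose barb in front to x -55 at z 24. Hung, it is upright with its origin 40 mm above the counter under the rail axis
- hang4_grip (a point): centre of its black grip block, 22 (x) x 18 (y) x 34 (z) mm, at x -35, y 0, z 118 of the body; taken from above across its 18 mm width
- rack: fixed green steel rack with a horizontal steel rail, 12 mm diameter, axis 160 mm above the counter. Origin: on the counter under the middle of the 10 mm yellow band on the rail; x away from the robot, y along the rail. End posts (18 mm diameter) at y -115 and +270. Behind the rail: prop 16 mm at x 58, y 32; lock seat x 43 to 73, y -23 to 35, 161 mm high. Highest point 199 mm
- rail_load (a point): middle of the loading part of the rail, on its axis (rack y -57), open above: hooks go on here, between the near post and the yellow band, with the grip to the front (-x), coming from the front above the rail and lowered
- rail_mark (a point): middle of the yellow band, on the rail axis (rack y 0); the end of the guard strip beside it (rack y 8 to 26) is yellow too. Hooks are slid past the band towards +y
- guard (a point): middle of the underside of the fixed guard strip over the locked part of the rail (rack x -10 to +10, y 8 to 270, 179 to 184 mm high, 8 mm above a seated hook): no hook can be lifted on or off there, only slid in along the rail. The grips run 35 mm in front of the rail, clear of it. Four hangers fit, 62 mm or more apart, the farthest about 35 mm from the far post
- keeper (a joint): quarter-turn lock, vertical axis at rack x 55, y -10: brass boss 42 mm across with a flat red arm (72 mm from the axis, 14 wide, 168-176 mm high). 0 = open, arm behind the rail pointing almost to -y of the rack; grows clockwise seen from above to 1.4 rad (stop) = locked, arm square across the rail beside the guard's end so no hook slides out. Friction 0.08 N m holds it; starts at 0 to 0.25
- keeper_recess (a point): centre of the mouth of the square recess in the top of the brass boss, 199 mm above the counter; recess 13.5 mm square, 18 mm deep. Its z axis points up; its x and y axes are parallel to the sides of the square and turn with the lock (x points away from the red arm)
- key: T-handled square key, upright in its wooden block. Origin: centre of the tip; z up to the handle, x along the handle. Shank 12 mm square (sides parallel to x and y), its lowest 8 mm tapering to 8 mm square at the tip; orange handle bar 70 (x) x 16 (y) x 20 mm, centred 88 mm above the tip, top at 98 mm. Mass 0.1 kg. In the recess it has about 0.13 rad of play before it drives
- key_tip (a point): centre of the key's tip (same point as the key's origin)
- holder: fixed wooden key block, 50 x 50 x 50 mm, origin under its centre; the key stands in a square hole 15.5 mm wide (sides parallel to the block's), 40 mm deep, in the middle of its top
- holder_hole (a point): centre of the mouth of the hole in the key block, 50 mm above the counter; the tip of a key standing in it is 40 mm below
- cap: yellow plastic safety cap, 38 mm across, 22 mm tall, origin under its centre; bystander
- wrench: steel wrench lying on the counter, about 170 mm long, along its x; bystander
- disc: red rubber diaphragm disc lying flat, 68 mm across, 4 mm thick, origin under its centre; bystander
- gauge: chrome pressure gauge lying face up, 62 mm across, 28 mm tall, brass stem to x = -58; origin under its centre; bystander
- nut: brass hexagon union nut, 30 mm across, 18 mm tall, origin under its centre; bystander
Not all that is in view belongs to the job. Leave any green look-alike of the hang4 alone.

How it is judged:
On the way, in this order (a step that is already met when the one before it is completed fails the run):
1. every regulator hangs released on the rail, grip to the front, its hook past the yellow band, with the lock still open (y of hang1 in the frame of rack between 0.008 and 0.262 m and x of hang1 in the frame of rack between -0.015 and 0.015 m and x of each of hang1_grip, hang2_grip, hang3_grip, hang4_grip in the frame of rack below -0.02 m and height (world z) of hang1 between 0.03 and 0.052 m and angle between each of hang1, hang2, hang3, hang4's own z axis and vertical below 0.2 rad and contact force between each of hang1, hang2, hang3, hang4 and the fingers below 0.1 N and linear speed of each of hang1, hang2, hang3, hang4 below 0.05 m/s and y of hang2 in the frame of rack between 0.008 and 0.262 m and x of hang2 in the frame of rack between -0.015 and 0.015 m and height (world z) of hang2 between 0.03 and 0.052 m and y of hang3 in the frame of rack between 0.008 and 0.262 m and x of hang3 in the frame of rack between -0.015 and 0.015 m and height (world z) of hang3 between 0.03 and 0.052 m and y of hang4 in the frame of rack between 0.008 and 0.262 m and x of hang4 in the frame of rack between -0.015 and 0.015 m and height (world z) of hang4 between 0.03 and 0.052 m and value of joint keeper below 0.4 rad), for 0.2 s.
2. the key is seated in the recess of the lock, which is still open (horizontal distance between key_tip and keeper_recess below 0.005 m and z of key_tip in the frame of keeper_recess below -0.011 m and value of joint keeper below 0.4 rad), for 0.1 s.
3. the lock is turned to the stop with the key in its recess (horizontal distance between key_tip and keeper_recess below 0.005 m and z of key_tip in the frame of keeper_recess below -0.011 m and value of joint keeper above 1.25 rad), for 0.1 s.
At the end, for the whole second after the job is handed in: Every regulator present hangs upright (0.2 rad) and at rest, grip to the front, its hook past the yellow band on the guarded side (rack y over 8 mm); the lock is over 1.25 of 1.4 rad; the key stands in its block, tip within 8 mm of the hole's axis and 33 mm deep or more (y of hang1 in the frame of rack between 0.008 and 0.262 m and x of hang1 in the frame of rack between -0.015 and 0.015 m and x of each of hang1_grip, hang2_grip, hang3_grip, hang4_grip in the frame of rack below -0.02 m and height (world z) of hang1 between 0.03 and 0.052 m and angle between each of hang1, hang2, hang3, hang4, key's own z axis and vertical below 0.2 rad and contact force between each of hang1, hang2, hang3, hang4 and the fingers below 0.1 N and linear speed of each of hang1, hang2, hang3, hang4, key below 0.05 m/s and y of hang2 in the frame of rack between 0.008 and 0.262 m and x of hang2 in the frame of rack between -0.015 and 0.015 m and height (world z) of hang2 between 0.03 and 0.052 m and y of hang3 in the frame of rack between 0.008 and 0.262 m and x of hang3 in the frame of rack between -0.015 and 0.015 m and height (world z) of hang3 between 0.03 and 0.052 m and y of hang4 in the frame of rack between 0.008 and 0.262 m and x of hang4 in the frame of rack between -0.015 and 0.015 m and height (world z) of hang4 between 0.03 and 0.052 m and value of joint keeper above 1.25 rad and horizontal distance between key_tip and holder_hole below 0.008 m and z of key_tip in the frame of holder_hole below -0.033 m); the robot touches nothing.
It fails at once if the cap is knocked aside (more than 5 cm) (distance of cap from where it was at the start of the episode above 0.05 m).
It fails at once if the wrench is knocked aside (more than 5 cm) (distance of wrench from where it was at the start of the episode above 0.05 m).
It fails at once if the disc is knocked aside (more than 5 cm) (distance of disc from where it was at the start of the episode above 0.05 m).
It fails at once if the gauge is knocked aside (more than 5 cm) (distance of gauge from where it was at the start of the episode above 0.05 m).
It fails at once if the nut is knocked aside (more than 5 cm) (distance of nut from where it was at the start of the episode above 0.05 m).
Of hang1, hang2, hang3, hang4 only 3 to 4 are there at a start; the rules pass over those that are not, and their reading is None.
At some moment in a run one of hang1, hang2, hang3, hang4 may be knocked a few centimetres aside while the robot is not near it.
It also fails if it takes over 210 s, if anything falls off the work surface, if the arm or the gripper's body presses on something with over 40 N, if the wrist force passes 120 N, or if a joint passes its speed limit or range.

## Working session

There is one attempt and no reset: what is moved stays moved. The work goes in short steps, Python scripts to look and compute and a tool call to move; the robot and the scene stay as the last step left them, time stands still between calls to the robot, and variables do not carry over. Pictures are saved under pics/ and viewed, at most 16 in all, crops included, and the job is handed in when it is done.

Besides the shell and the picture viewer there is one more tool, called after "Emit:" as name(argument=value, ...) on one line, values as JSON. drive_tool: Moves the arm, as the interface text tells. Its arguments: {"type":"object","properties":{"deltas":{"type":"array"},"squeeze":{"type":"number"}},"required":["deltas"]}

```bash
ls; mkdir -p pics; cat > h.py <<'E'
from bench import *
import numpy as np, cv2
from scipy.spatial.transform import Rotation as R
def cam(im):
    a=np.array(im["attitude"],float)
    if a.shape==(3,3): M=a
    elif a.size==4: M=R.from_quat(a).as_matrix()
    else: M=R.from_euler('xyz',a).as_matrix()
    return M,np.array(im["position"],float)
def w(im,c):
    M,p=cam(im); return M@np.array(c)+p
def cloud(im,mask=None):
    z=im["range_z"]; v,u=np.nonzero((z>0)&(mask if mask is not None else True))
    d=z[v,u]; P=np.c_[(u-im["cx"])/im["fx"]*d,(v-im["cy"])/im["fy"]*d,d]
    M,p=cam(im); return P@M.T+p,u,v
def px(im,P):
    M,p=cam(im); c=M.T@(np.array(P)-p); return round(float(im["fx"]*c[0]/c[2]+im["cx"])),round(float(im["fy"]*c[1]/c[2]+im["cy"]))
E
python3 - <<'E'
from h import *
s=state(); print(s)
for n in ["scene","side"]:
    im=get_image(n); print(n,im["attitude"],im["position"],im["fx"],im["shot"])
    cv2.imwrite(f"pics/{n}0.png",im["pixels"])
    for t in ["hang1","hang1_grip","hang1_hook","hang2","hang3","hang4","key","holder","rack","keeper","keeper_recess","rail_mark","rail_load","holder_hole","cap","wrench","disc","gauge","nut"]:
        for d in spot_in(t,im)[:6]:
            P=w(im,d["centre"]); print(t,round(d["p"],2),P.round(3),px(im,P))
E
```

```text
pics
{'t': 0.0, 'joint_positions': array([-4.30507390e-06,  2.41416101e-01,  3.70550885e-03,  1.33521156e+00,
        5.89605593e-06,  1.57080653e+00]), 'joint_vel': array([ 0.00048614,  0.00119041,  0.00071276, -0.00185809, -0.00084635,
        0.00147616]), 'joint_efforts': array([ 5.50268451e-04, -3.72315860e+01,  2.52406776e+01,  1.67737965e-02,
        2.29149265e-05,  1.14679995e-05]), 'position': array([ 4.99353681e-01, -3.60301525e-07,  2.30404271e-01]), 'eef_rot': array([-3.13946683e+00, -5.87435015e-06,  1.57078180e+00]), 'wrist_force': array([-0.24989536,  0.2804783 ,  0.55273671]), 'torque': array([-0.03476405, -0.00296233,  0.02036462]), 'gripper_force': 0.0, 'finger_gap': 0.08559585250338207}
scene [-2.5309474   0.00911229  1.39157788] [ 1.0348176  -0.10482891  0.88396713] 392.7008478719584 1
hang1 0.97 [ 0.459 -0.324  0.045] (195, 218)
hang1 0.96 [ 0.46  -0.193  0.049] (246, 209)
hang1 0.77 [ 0.58  -0.375  0.043] (173, 265)
hang1 0.72 [ 0.614 -0.236  0.048] (233, 267)
hang1 0.56 [ 0.7   -0.345  0.046] (185, 312)
hang1 0.55 [0.589 0.062 0.161] (360, 212)
hang1_grip 0.81
[... 2777 characters left out ...]
, 286)
hang4 0.65 [ 0.442 -0.203  0.046] (324, 295)
key 0.65 [0.444 0.146 0.101] (270, 175)
holder 0.63 [0.441 0.137 0.045] (272, 193)
rack 0.76 [0.587 0.021 0.156] (342, 174)
keeper 0.92 [0.628 0.011 0.185] (360, 163)
keeper_recess 0.85 [0.628 0.008 0.185] (360, 164)
rail_mark 0.68 [0.593 0.024 0.159] (343, 172)
rail_load 0.72 [0.59  0.025 0.162] (342, 171)
holder_hole 0.95 [0.436 0.132 0.043] (271, 195)
cap 0.55 [ 0.428 -0.016  0.025] (288, 240)
cap 0.53 [0.445 0.148 0.102] (271, 174)
cap 0.25 [ 0.439 -0.205  0.043] (323, 297)
wrench 0.29 [0.442 0.137 0.044] (273, 193)
disc 0.87 [0.499 0.073 0.003] (301, 213)
gauge 0.83 [0.394 0.356 0.025] (235, 156)
nut 0.49 [0.377 0.243 0.014] (240, 183)
```

View pics/scene0.png

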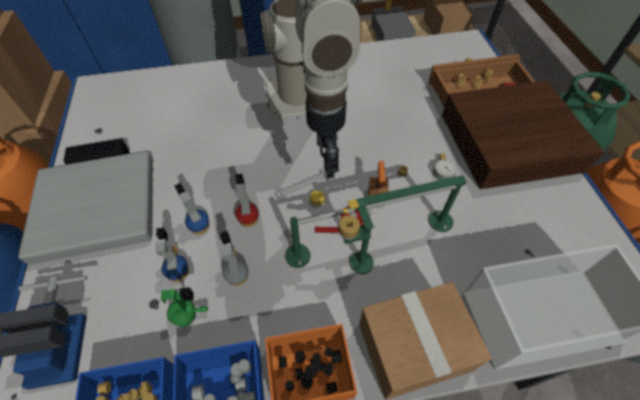

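View pics/side0.png

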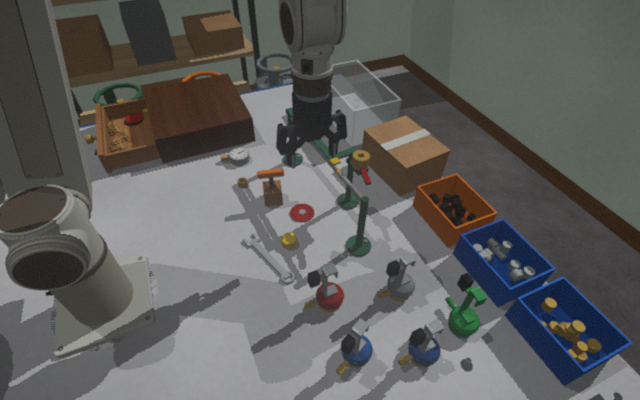

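The scene shows four regulators: blue (195,218), red (246,212), grey (233,267) and blue (173,265). There is a green look-alike at (183,308), which I leave alone. The rack runs from post (297,255) to (440,220), with the lock at (348,225) and the key in its block at (380,180).

```bash
cat >> h.py <<'E'
def top(im,c,r,z0,z1):
    P,u,v=cloud(im); k=(np.hypot(*(P[:,:2]-np.array(c)).T)<r)&(P[:,2]>z0)&(P[:,2]<z1); return P[k],u[k],v[k]
def hang(im,c):
    "dome centre guess -> footprint of grip+hook"
    P,u,v=top(im,c,.075,.108,.14)
    r=cv2.minAreaRect((P[:,:2]*1000).astype(np.float32))
    col=im["pixels"][v,u].max(1)
    return len(P),r,P[:,2].max().round(4),(P[col<50].mean(0).round(4) if (col<50).any() else None),(P[col>=50].mean(0).round(4))
E
python3 - <<'E'
from h import *
for n in ["scene","side"]:
    im=get_image(n); B,G,Rr=[im["pixels"][...,i].astype(int) for i in range(3)]
    print(n)
    for nm,c in dict(blueA=(.452,-.332),red=(.452,-.197),blueB=(.571,-.382),grey=(.605,-.239)).items():
        print(nm,hang(im,c))
    P,u,v=cloud(im); g=(G>Rr*1.3)&(G>B*1.05); gm=g[v,u]
    k=gm&(P[:,2]>.172)&(P[:,2]<.19)&(P[:,0]<.75)&(P[:,1]>-.1)&(P[:,1]<.4)
    print("guard",k.sum(),cv2.minAreaRect((P[k][:,:2]*1000).astype(np.float32)),np.median(P[k][:,2]))
    k=gm&(P[:,2]>.03)&(P[:,2]<.12)&(P[:,0]>.5)&(P[:,0]<.75)&(P[:,1]>-.15)&(P[:,1]<.4)
    q=P[k]
    lab,cen=cv2.kmeans(q[:,:2].astype(np.float32),3,None,(3,50,1e-4),5,2)[1:]
    print("posts",cen,np.bincount(lab.ravel()))
    y=(Rr>G*1.05)&(G>B*1.6); ym=y[v,u]
    k=ym&(P[:,2]>.15)&(P[:,2]<.21)
    print("yellow/brass",k.sum(),P[k].mean(0))
    m=masks_of("key",im)
    if m:
        P2,_,_=cloud(im,m[0]["pixels"]); k=(P2[:,2]>.09)&(P2[:,2]<.12)&(abs(P2[:,0]-.45)<.06)&(abs(P2[:,1]-.15)<.06);print("key",cv2.minAreaRect((P2[k][:,:2]*1000).astype(np.float32)),np.percentile(P2[k][:,2],97))
E
```

```text
scene
blueA (221, ((438.4561767578125, -332.40362548828125), (62.1358642578125, 19.597251892089844), 25.591129302978516), np.float64(0.1377), array([ 0.4265, -0.337 ,  0.1317]), array([ 0.4483, -0.328 ,  0.1275]))
red (218, ((438.1037902832031, -195.821044921875), (20.126705169677734, 60.08313751220703), 89.08922576904297), np.float64(0.1383), array([ 0.4242, -0.196 ,  0.1322]), array([ 0.4505, -0.1952,  0.1266]))
blueB (306, ((558.0491333007812, -377.35870361328125), (60.18534469604492, 20.593547821044922), 1.2801045179367065), np.float64(0.1373), array([ 0.5444, -0.3746,  0.1287]), array([ 0.5694, -0.3766,  0.1261]))
grey (276, ((595.1691284179688, -236.8651123046875), (59.34774398803711, 20.15220832824707), 4.257679462432861), np.float64(0.1375), array([ 0.5805, -0.2368,  0.1321]), array([ 0.6081, -0.2352,  0.1265]))
guard 950 ((601.671142578125, 111.94132232666016), (75.55606079101562, 397.5253601074219), 6.392114639282227) 0.18473887451552512
posts [[ 0.5646241   0.29554728]
 [ 0.59621745 -0.08429611]
 [ 0.6411449   0.0649964 ]] [109 118  91]
yellow/brass 421 [0.62812633 0.028458   0.19272739]Traceback (most recent call last):
  File "<stdin>", line 19, in <module>
    return _quantile_unchecked(
        a, q, axis, out, overwrite_input, method, keepdims, weights)
    return _ureduce(a,
                    func=_quantile_ureduce_func,
    ...<5 lines>...
                    overwrite_input=overwrite_input,
                    method=method)
    r = func(a, **kwargs)
    result = _quantile(arr,
                       quantiles=q,
    ...<2 lines>...
                       out=out,
                       weights=wgt)
    slices_having_nans = np.isnan(arr[-1, ...])
                                  ~~~^^^^^^^^^
IndexError: index -1 is out of bounds for axis 0 with size 0
```

```bash
python3 - <<'E'
from h import *
for n in ["scene","side","wrist"]:
    im=get_image(n); B,G,Rr=[im["pixels"][...,i].astype(int) for i in range(3)]
    print(n)
    if n=="wrist": print(cam(im)); cv2.imwrite("pics/w0.png",im["pixels"])
    if n=="side":
      for nm,c in dict(blueA=(.452,-.332),red=(.452,-.197),blueB=(.571,-.382),grey=(.605,-.239)).items():
        q=hang(im,c); print(nm,np.round(q[1][0],1),np.round(q[1][1],1),round(q[1][2],1),q[2:])
    P,u,v=cloud(im); g=(G>Rr*1.3)&(G>B*1.05); gm=g[v,u]
    k=gm&(P[:,2]>.180)&(P[:,2]<.189)&(abs(P[:,0]-(.589-.083*(P[:,1]+.084)))<.025)&(P[:,1]>-.1)&(P[:,1]<.4)
    if k.sum()>20: print("guard",k.sum(),cv2.minAreaRect((P[k][:,:2]*1000).astype(np.float32)),P[k].mean(0), P[k][:,1].min(),P[k][:,1].max())
    k=(P[:,2]>.154)&(P[:,2]<.170)&(abs(P[:,0]-(.589-.083*(P[:,1]+.084)))<.012)&(P[:,1]>-.06)&(P[:,1]<.01)
    if k.sum()>20: print("rail",k.sum(),np.polyfit(P[k][:,1],P[k][:,0],1),P[k].mean(0),np.percentile(P[k][:,2],95))
    k=(P[:,2]>.191)&(P[:,2]<.205)&(np.hypot(P[:,0]-.635,P[:,1]-.018)<.04)
    if k.sum()>20: print("boss",k.sum(),cv2.minEnclosingCircle((P[k][:,:2]*1000).astype(np.float32)),P[k].mean(0))
    k=(P[:,2]>.160)&(P[:,2]<.183)&(Rr>2*G)[v,u]&(np.hypot(P[:,0]-.635,P[:,1]-.018)<.1)
    if k.sum()>20: print("arm",k.sum(),cv2.minAreaRect((P[k][:,:2]*1000).astype(np.float32)),P[k].mean(0))
    k=(np.hypot(P[:,0]-.448,P[:,1]-.15)<.06)
    o=k&(Rr>G*1.4)[v,u]&(P[:,2]>.085); 
    if o.sum()>20: print("key",o.sum(),cv2.minAreaRect((P[o][:,:2]*1000).astype(np.float32)),P[o].mean(0),P[o][:,2].max())
    o=k&(P[:,2]>.043)&(P[:,2]<.055)
    if o.sum()>20: print("block",o.sum(),cv2.minAreaRect((P[o][:,:2]*1000).astype(np.float32)),P[o].mean(0))
E
```

```text
scene
guard 779 ((569.0523681640625, 180.88430786132812), (31.790542602539062, 253.9202423095703), 7.900019645690918) [0.57105046 0.17674232 0.18465557] 0.056859033209467544 0.3074350795933311
rail 175 [-0.08033133  0.58436999] [ 0.5864142  -0.02544721  0.16456252] 0.16766033368514788
boss 291 ((634.9807739257812, 24.432510375976562), 21.923959732055664) [0.63771386 0.02434086 0.19908899]
arm 92 ((627.7765502929688, 8.354438781738281), (99.06681823730469, 15.86734390258789), 89.6439437866211) [ 0.62889516 -0.01783362  0.17630725]
key 146 ((448.43011474609375, 157.11973571777344), (15.323702812194824, 65.04668426513672), 75.34333038330078) [0.45512186 0.1552904  0.10670124] 0.11243031138486714
block 241 ((444.2665100097656, 158.06265258789062), (50.994503021240234, 53.56528854370117), 76.45114135742188) [0.44877298 0.15389313 0.05049909]
side
blueA [ 437.  -335.2] [59.8 20.2] 24.1 (np.float64(0.138), array([ 0.4186, -0.3479,  0.1286]), array([ 0.4432, -0.3328,  0.1273]))
red [ 436.2 -198.3] [21.5 59.5] 89.8 (np.float64(0.1378), array([ 0.4166, -0.2042,  0.1272]), array([ 0.442 , -0.20
[... 1493 characters left out ...]
.05410153830395984 0.13447551138853545
rail 860 [-0.10761444  0.58055494] [ 0.58194636 -0.0129297   0.16317232] 0.16514632171510754
boss 3208 ((634.7510375976562, 24.165145874023438), 21.213733673095703) [0.63319112 0.02533082 0.19729885]
arm 1095 ((624.8355102539062, -20.44498062133789), (50.19972229003906, 13.790451049804688), 78.04927825927734) [ 0.6239807  -0.01990128  0.17417319]
key 1256 ((446.85784912109375, 149.18942260742188), (14.883444786071777, 66.34038543701172), 89.95630645751953) [0.45523337 0.15036124 0.10420492] 0.10888081851435305
block 1344 ((445.06646728515625, 155.8152313232422), (48.63044357299805, 50.44502258300781), 75.7016372680664) [0.44255234 0.14371267 0.04855761]
```

View pics/w0.png

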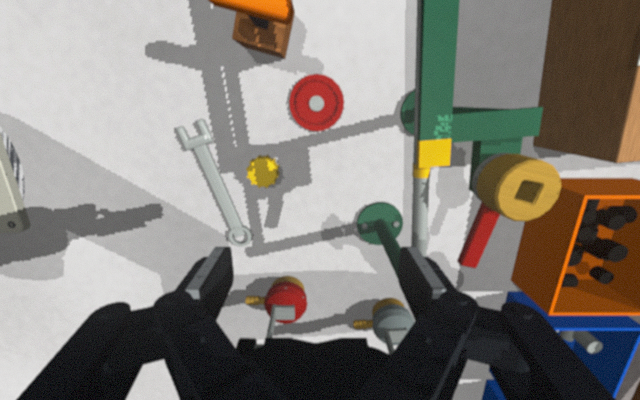

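The wrist view shows the rail at about (420,220), the yellow guard end at (433,153), the brass lock with its recess at (528,190) and the red arm at (478,238). Candidates for the first reach are red (246,212), grey (233,267), blue (195,218) and blue (173,265). Green at (183,308) is rejected. I start with red, which is nearest the rack, and go above it.

Emit:
drive_tool(deltas=[[0.2,-0.197,-0.08,0,0,0,0],[0.2,-0.197,-0.08,0,0,0,0],[0.2,-0.197,-0.08,0,0,0,0],[0.2,-0.197,-0.08,0,0,0,0],[0.2,-0.197,-0.08,0,0,0,0],[0.2,0,0,0,0,0,-1],[0.2,0,0,0,0,0,-1],[0.2,0,0,0,0,0,-1]], squeeze=50)

```text
t: 2.92
position: [0.421, -0.1943, 0.2314]
eef_rot: [3.141, 0.0, 1.934]
wrist_force: [-0.4, 0.8, -1.1]
finger_gap: 0.0515
gripper_force: 0.0
```

Emit:
drive_tool(deltas=[[0.2,0,0,0,0,0,-1],[0.2,0,0,0,0,0,-1],[0.2,0,0,0,0,0,-1],[0.2,0,0,0,0,0,-1],[0.2,0,0,0,0,0,-1],[0.2,0,0,0,0,0,-1],[0.2,0,0,0,0,0,-1],[0.2,0,0,0,0,0,-1]])

```text
t: 3.58
position: [0.4216, -0.193, 0.2313]
eef_rot: [-3.142, 0.0, 2.897]
wrist_force: [0.1, 0.2, -0.2]
finger_gap: 0.0508
gripper_force: 0.0
```

Emit:
drive_tool(deltas=[[0.2,0,0,0,0,0,-1],[0.2,0,0,0,0,0,-1],[0.2,0,0,0,0,0,0],[0.2,0,0,0,0,0,0],[0.2,0,0,0,0,0,0],[0.2,0,0,0,0,0,0],[0.2,0,0,0,0,0,0],[0.2,0,0,0,0,0,0]])

```text
t: 4.25
position: [0.4216, -0.193, 0.2313]
eef_rot: [3.142, 0.0, 3.13]
wrist_force: [0.1, -0.1, -0.1]
finger_gap: 0.0509
gripper_force: 0.0
```

```bash
cat >> h.py <<'E'
def st():
    s=state(); print("t",round(s["t"],2),"tcp",np.round(s["position"],4),"rpy deg",np.degrees(s["eef_rot"]).round(2),"q",np.round(s["joint_positions"],2),"gap",round(s["finger_gap"],4),"F",np.round(s["wrist_force"],1),"gf",round(s["gripper_force"],1)); return s
def go(tx,ty,tz,yaw=None):
    "fractions (total) along tool axes from present pose to world target; yaw deg"
    s=state(); M=R.from_euler('xyz',s["eef_rot"]).as_matrix(); d=np.array([tx,ty,tz])-s["position"]
    print("total shift frac (tool)",(M.T@d/.2).round(3), "" if yaw is None else "turn z frac %.2f"%(-((np.radians(yaw)-s["eef_rot"][2]+np.pi)%(2*np.pi)-np.pi)/.12))
E
python3 - <<'E'
from h import *
st(); im=get_image("wrist"); cv2.imwrite("pics/w1.png",im["pixels"])
print(hang(im,(.44,-.197))); go(.4187,-.1969,.099,179.5)
E
```

```text
t 4.25 tcp [ 0.4216 -0.193   0.2313] rpy deg [180.     0.   179.34] q [-0.43  0.17 -0.09  1.32  0.   -0.42] gap 0.0509 F [ 0.1 -0.1 -0.1] gf 0.0
(1368, ((436.68896484375, -197.01011657714844), (19.863208770751953, 59.276554107666016), 89.4333724975586), np.float64(0.1356), array([ 0.4109, -0.1979,  0.1264]), array([ 0.4389, -0.1968,  0.1286]))
total shift frac (tool) [ 0.014 -0.019  0.662] turn z frac -0.02
```

View pics/w1.png

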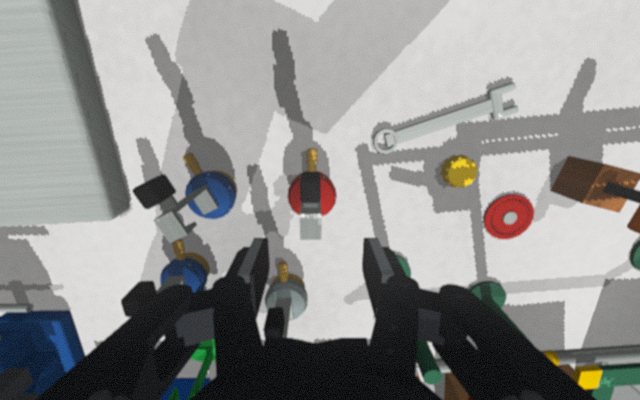

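The crop shows red (312,190) with its black grip straight below the gripper and facing the robot, so the choice is right. Now I descend and grip.

Emit:
drive_tool(deltas=[[0.2,0.016,-0.02,0.16,0,0,0],[0.2,0,0,0.16,0,0,0],[0.2,0,0,0.16,0,0,0],[0.2,0,0,0.12,0,0,0],[0.2,0,0,0.05,0,0,0],[0.2,0,0,0,0,0,0],[-1,0,0,0,0,0,0],[-1,0,0,0,0,0,0]], squeeze=60)

```text
t: 4.97
position: [0.4193, -0.1974, 0.1024]
eef_rot: [-3.141, 0.002, 3.131]
wrist_force: [1.2, 1.0, 0.4]
finger_gap: 0.0277
gripper_force: 0.0
```

Emit:
drive_tool(deltas=[[-1,0,0,0,0,0,0],[-1,0,0,0,0,0,0],[-1,0,0,0,0,0,0],[-1,0,0,0,0,0,0],[-1,0,0,-0.1,0,0,0],[-1,0,0,-0.1,0,0,0],[-1,0,0,-0.2,0,0,0],[-1,0,0,0,0,0,0]])

```text
t: 5.63
position: [0.4217, -0.1984, 0.1875]
eef_rot: [-3.138, 0.01, 3.131]
wrist_force: [2.2, -1.2, -1.9]
finger_gap: 0.017
gripper_force: 59.3
```

```bash
cat > /dev/null; python3 - <<'E'
from h import *
st()
# rack fit from wrist? use scene now
for n in ["scene","side"]:
    im=get_image(n); print(n,hang(im,(.44,-.197))[1:])
    P,u,v=cloud(im)
    for lo,hi in [(-.06,.02)]:
        k=(P[:,2]>.163)&(P[:,2]<.170)&(abs(P[:,0]-.583)<.02)&(P[:,1]>lo)&(P[:,1]<hi)
        print("rail top",k.sum(),np.polyfit(P[k][:,1],P[k][:,0],1),P[k].mean(0))
    k=(P[:,2]>.1815)&(P[:,2]<.189)&(abs(P[:,0]-(.589-.083*(P[:,1]+.084)))<.016)&(P[:,1]>.06)&(P[:,1]<.28)
    print("guard top",k.sum(),np.polyfit(P[k][:,1],P[k][:,0],1))
go(.467,-.040,.179,184.8)
E
```

```text
t 5.63 tcp [ 0.4217 -0.1984  0.1875] rpy deg [-179.77    0.55  179.38] q [-0.44  0.19 -0.18  1.19  0.   -0.43] gap 0.017 F [ 2.2 -1.2 -1.9] gf 59.3
scene (((452.41278076171875, -191.022705078125), (59.84330749511719, 79.25259399414062), 53.443660736083984), np.float64(0.1398), None, array([ 0.4672, -0.1957,  0.1264]))
rail top 155 [-0.07908891  0.58351292] [ 0.58519169 -0.02122642  0.16549179]
guard top 821 [-0.08378454  0.58378458]
side (((446.2913818359375, -195.8933868408203), (57.33676528930664, 83.47039031982422), 62.66960144042969), np.float64(0.1396), None, array([ 0.4499, -0.2074,  0.1223]))
rail top 99 [-0.07893075  0.58064106] [ 0.58227421 -0.02069089  0.1649167 ]Traceback (most recent call last):
  File "<stdin>", line 11, in <module>
    raise TypeError("expected non-empty vector for x")
TypeError: expected non-empty vector for x
```

```bash
cat >> h.py <<'E'
O=np.array([.5794,.0289]); TH=np.radians(4.7)
EX=np.array([np.cos(TH),np.sin(TH)]); EY=np.array([-EX[1],EX[0]])
def rk(p): d=np.array(p[:2])-O; return np.array([d@EX,d@EY])
def gor(x,y,z,yaw=184.7):
    p=O+x*EX+y*EY; s=st(); print("tcp rack mm",(rk(s["position"])*1000).round(1)); go(p[0],p[1],z,yaw)
E
grep -n "gap" h.py | head -1
```

```text
27:    s=state(); print("t",round(s["t"],2),"tcp",np.round(s["position"],4),"rpy deg",np.degrees(s["eef_rot"]).round(2),"q",np.round(s["joint_positions"],2),"gap",round(s["finger_gap"],4),"F",np.round(s["wrist_force"],1),"gf",round(s["gripper_force"],1)); return s
```

Emit:
drive_tool(deltas=[[-1,0,0,0,0,0,-0.77],[-1,-0.06,0.15,0,0,0,0],[-1,-0.06,0.16,0,0,0,0],[-1,-0.06,0.16,0,0,0,0],[-1,-0.06,0.16,0,0,0,0],[-1,-0.06,0.15,0,0,0,0],[-1,0,0,0,0,0,0],[-1,0,0,0,0,0,0]])

```text
t: 6.4
position: [0.4643, -0.0349, 0.1794]
eef_rot: [3.141, -0.004, -3.056]
wrist_force: [-0.3, 0.1, -2.9]
finger_gap: 0.0172
gripper_force: 60.2
```

```bash
python3 - <<'E'
from h import *
gor(-.034,-.057,.1795)
im=get_image("wrist"); cv2.imwrite("pics/w2.png",im["pixels"])
im=get_image("side"); cv2.imwrite("pics/s2.png",cv2.resize(im["pixels"][120:300,240:500],(780,540)))
E
```

```text
t 6.4 tcp [ 0.4643 -0.0349  0.1794] rpy deg [ 179.97   -0.23 -175.1 ] q [-0.07  0.21 -0.18  1.19 -0.   -0.16] gap 0.0172 F [-0.3  0.1 -2.9] gf 60.2
tcp rack mm [-119.9  -54.2]
total shift frac (tool) [-0.43  -0.015 -0.002] turn z frac 0.03
```

View pics/s2.png

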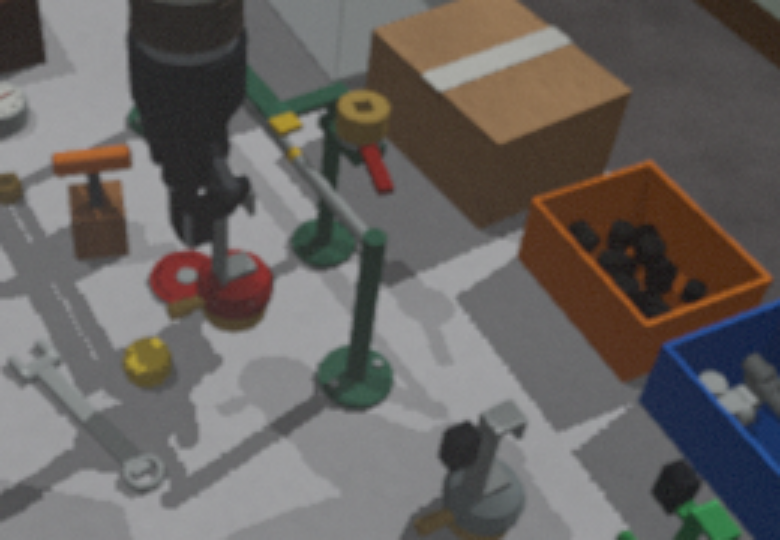

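Red hangs straight in the gripper with its hook facing the rail at (285,265). I check the hook's offset from the TCP.

```bash
python3 - <<'E'
from h import *
for n in ["scene","side"]:
    im=get_image(n); P,u,v=cloud(im); q=(P[:,:2]-O); X=q@EX; Y=q@EY
    k=(P[:,2]>.200)&(P[:,2]<.213)&(X>-.105)&(X<-.055)&(abs(Y+.054)<.02)
    c=im["pixels"][v,u].max(1)
    k&=c>70
    print(n,k.sum(),np.percentile(X[k],[3,10,50,90,97]).round(4),np.percentile(Y[k],[3,50,97]).round(4),np.median(P[k,2]))
E
```

```text
scene 106 [-0.0974 -0.0953 -0.0825 -0.0734 -0.0728] [-0.0638 -0.0544 -0.045 ] 0.2079511148359907
side 4 [-0.0758 -0.0757 -0.0753 -0.0747 -0.0745] [-0.0673 -0.0663 -0.0639] 0.2064988838873673
```

Emit:
drive_tool(deltas=[[-1,-0.1,-0.015,0,0,0,0.03],[-1,-0.12,0,0,0,0,0],[-1,-0.11,0,0,0,0,0],[-1,-0.1,0,0,0,0,0],[-1,0,0,0,0,0,0],[-1,0,0,0,0,0,0],[-1,0,0,0,0,0,0],[-1,0,0,0,0,0,0]])

```text
t: 7.27
position: [0.5502, -0.0334, 0.1812]
eef_rot: [3.141, -0.001, -3.065]
wrist_force: [-0.7, 0.4, -2.3]
finger_gap: 0.0172
gripper_force: 60.2
```

```bash
python3 - <<'E'
from h import *
gor(-.034,-.057,.1425)
for n in ["scene"]:
    im=get_image(n); P,u,v=cloud(im); q=(P[:,:2]-O); X=q@EX; Y=q@EY
    k=(P[:,2]>.200)&(P[:,2]<.213)&(X>-.02)&(X<.03)&(abs(Y+.057)<.02)
    c=im["pixels"][v,u].max(1)
    k&=c>70
    print(n,k.sum(),np.percentile(X[k],[3,10,50,90,97]).round(4),np.percentile(Y[k],[3,50,97]).round(4),np.median(P[k,2]))
    k=(P[:,2]>.1635)&(P[:,2]<.170)&(abs(X)<.01)&(Y>-.09)&(Y<.0)
    print("rail",np.polyfit(Y[k],X[k],1),X[k].mean(),k.sum())
E
```

```text
t 7.27 tcp [ 0.5502 -0.0334  0.1812] rpy deg [ 1.7999e+02 -5.0000e-02 -1.7559e+02] q [-0.06  0.37  0.05  1.25  0.   -0.14] gap 0.0172 F [-0.7  0.4 -2.3] gf 60.2
tcp rack mm [-34.2 -59.7]
total shift frac (tool) [-0.001  0.013  0.194] turn z frac -0.04
scene 129 [-0.0132 -0.0105  0.0034  0.0124  0.0129] [-0.0678 -0.0587 -0.0483] 0.20927208217462678
rail [0.00737046 0.00229978] 0.0019690751342046693 154
```

Emit:
drive_tool(deltas=[[-1,-0.003,0,0.04,0,0,0],[-1,0,0,0.05,0,0,0],[-1,0,0,0.04,0,0,0],[-1,0,0,0.03,0,0,0],[-1,0,0,0.02,0,0,0],[-1,0,0,0.005,0,0,0],[-1,0,0,0,0,0,0],[-1,0,0,0,0,0,0]])

```text
t: 7.98
position: [0.5523, -0.0328, 0.1444]
eef_rot: [-3.142, 0.0, -3.064]
wrist_force: [0.1, 0.8, -3.1]
finger_gap: 0.0177
gripper_force: 60.4
```

```bash
python3 - <<'E'
from h import *
gor(-.034,.232,.1435)
E
```

```text
t 7.98 tcp [ 0.5523 -0.0328  0.1444] rpy deg [-1.8000e+02  2.0000e-02 -1.7553e+02] q [-0.06  0.4  -0.01  1.17 -0.   -0.14] gap 0.0177 F [ 0.1  0.8 -3.1] gf 60.4
tcp rack mm [-32.1 -59.2]
total shift frac (tool) [0.015 1.456 0.004] turn z frac -0.03
```

Emit:
drive_tool(deltas=[[-1,0.008,0.08,0,0,0,0],[-1,0,0.12,0,0,0,0],[-1,0,0.12,0,0,0,0],[-1,0,0.12,0,0,0,0],[-1,0,0.12,0,0,0,0],[-1,0,0.12,0,0,0,0],[-1,0,0.1,0,0,0,0],[-1,0,0,0,0,0,0]])

```text
t: 8.65
position: [0.5384, 0.1265, 0.1449]
eef_rot: [3.139, 0.001, -3.059]
wrist_force: [-0.0, 0.2, -2.6]
finger_gap: 0.0172
gripper_force: 60.2
```

```bash
python3 - <<'E'
from h import *
gor(-.0335,.232,.1425)
E
```

```text
t 8.65 tcp [0.5384 0.1265 0.1449] rpy deg [ 1.7986e+02  9.0000e-02 -1.7526e+02] q [ 0.23  0.39 -0.01  1.17  0.    0.15] gap 0.0172 F [-0.   0.2 -2.6] gf 60.2
tcp rack mm [-32.9 100.6]
total shift frac (tool) [0.003 0.657 0.013] turn z frac 0.01
```

No contact force, so it slides freely. I continue to the end.

Emit:
drive_tool(deltas=[[-1,0.003,0.1,0,0,0,0],[-1,0,0.14,0,0,0,0],[-1,0,0.14,0,0,0,0],[-1,0,0.14,0,0,0,0],[-1,0,0.1,0.005,0,0,0],[-1,0,0.037,0.005,0,0,0],[-1,0,0,0,0,0,0],[-1,0,0,0,0,0,0]])

```text
t: 9.32
position: [0.528, 0.2537, 0.1429]
eef_rot: [3.141, 0.001, -3.063]
wrist_force: [0.0, 1.0, 0.3]
finger_gap: 0.0173
gripper_force: 60.6
```

```bash
python3 - <<'E'
from h import *
gor(-.0335,.232,.1415)
E
```

```text
t 9.32 tcp [0.528  0.2537 0.1429] rpy deg [ 1.7996e+02  8.0000e-02 -1.7550e+02] q [0.45 0.46 0.08 1.2  0.   0.37] gap 0.0173 F [0.  1.  0.3] gf 60.6
tcp rack mm [-32.8 228.2]
total shift frac (tool) [0.003 0.019 0.007] turn z frac -0.03
```

Emit:
drive_tool(deltas=[[0,0,0,0,0,0,0],[0,0,0,0,0,0,0],[0,0,0,0,0,0,0],[0,0,0,0,0,0,0],[0,0,0,-0.15,0,0,0],[0,0,0,-0.18,0,0,0],[0.2,0,0,-0.15,0,0,0],[0.2,0,-0.1,0,0,0,0]])

```text
t: 9.98
position: [0.532, 0.2369, 0.2456]
eef_rot: [3.136, 0.012, -3.061]
wrist_force: [0.8, -0.3, 1.7]
finger_gap: 0.0512
gripper_force: 0.0
```

Emit:
drive_tool(deltas=[[0.2,-0.02,-0.19,0,0,0,0],[0.2,0,-0.19,0,0,0,0],[0.2,0,-0.19,0,0,0,0],[0.2,0,-0.19,0,0,0,0],[0.2,0,-0.19,0,0,0,0],[0.2,0,-0.19,0,0,0,0],[0.2,0,-0.19,0,0,0,0],[0.2,0,-0.19,0,0,0,0]])

```text
t: 10.65
position: [0.5563, -0.0715, 0.2386]
eef_rot: [-3.141, 0.0, -3.064]
wrist_force: [1.3, 0.0, 0.9]
finger_gap: 0.0515
gripper_force: 0.0
```

Emit:
drive_tool(deltas=[[0.2,-0.02,-0.19,0,0,0,0.14],[0.2,0,-0.19,0,0,0,0],[0.2,0,-0.19,0,0,0,0],[0.2,0,-0.14,0,0,0,0],[0.2,0,-0.1,0,0,0,0],[0.2,0,0,0,0,0,0],[0.2,0,0,0,0,0,0],[0.2,0,0,0,0,0,0]])

```text
t: 11.32
position: [0.5709, -0.2302, 0.2382]
eef_rot: [3.141, -0.0, -3.081]
wrist_force: [-0.3, 0.1, 0.4]
finger_gap: 0.0511
gripper_force: 0.0
```

```bash
python3 - <<'E'
from h import *
st()
for n in ["wrist","scene","side"]:
    im=get_image(n)
    if n!="scene": cv2.imwrite(f"pics/{n}3.png",im["pixels"])
    for nm,c in dict(blueA=(.452,-.332),blueB=(.571,-.382),grey=(.605,-.239)).items():
        try: q=hang(im,c); print(n,nm,q[0],np.round(q[1][0],1),np.round(q[1][1],1),round(q[1][2],1))
        except Exception as e: print(n,nm,e)
go(.5762,-.2392,.1015,183.7)
E
```

```text
t 11.32 tcp [ 0.5709 -0.2302  0.2382] rpy deg [ 1.7996e+02 -2.0000e-02 -1.7651e+02] q [-0.38  0.48  0.36  1.46  0.   -0.44] gap 0.0511 F [-0.3  0.1  0.4] gf 0.0
wrist blueA 1806 [ 444.3 -330.6] [45.3 20.6] 25.4
wrist blueB 1934 [ 558.3 -379.1] [59.5 21.2] 2.8
wrist grey 1282 [ 594.5 -237.9] [59.4 19.4] 3.5
scene blueA 45 [ 464.  -320.1] [ 3.6 19.4] 24.0
scene blueB 298 [ 559.  -377.5] [60.4 21.1] 1.1
scene grey 269 [ 594.3 -236.6] [60.3 19.9] 4.1
side blueA 449 [ 437.2 -335.3] [60.3 20.6] 25.0
side blueB 471 [ 557.6 -380.4] [60.4 20.6] 1.3
side grey 357 [ 593.8 -239.7] [60.2 21. ] 3.4
total shift frac (tool) [-0.021 -0.051  0.685] turn z frac -0.01
```

View pics/side3.png

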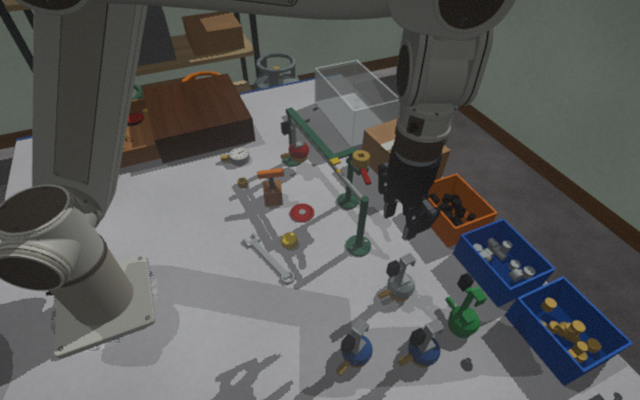

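Red hangs at the far end of the rail at (298,150). The grey regulator is next, below the gripper.

Emit:
drive_tool(deltas=[[0.2,-0.02,-0.05,0.16,0,0,0],[0.2,0,0,0.16,0,0,0],[0.2,0,0,0.16,0,0,0],[0.2,0,0,0.13,0,0,0],[0.2,0,0,0.07,0,0,0],[0.2,0,0,0,0,0,0],[0.2,0,0,0,0,0,0],[-1,0,0,0,0,0,0]])

```text
t: 12.13
position: [0.577, -0.2399, 0.104]
eef_rot: [-3.14, 0.002, -3.079]
wrist_force: [0.3, -0.7, 0.2]
finger_gap: 0.0406
gripper_force: 0.0
```

Emit:
drive_tool(deltas=[[-1,0,0,0,0,0,0],[-1,0,0,0,0,0,0],[-1,0,0,0,0,0,0],[-1,0,0,0,0,0,0],[-1,0,0,-0.1,0,0,0],[-1,0,0,-0.15,0,0,0],[-1,0,0,-0.15,0,0,0],[-1,0,0,0,0,0,0]])

```text
t: 12.8
position: [0.579, -0.2417, 0.1892]
eef_rot: [-3.136, 0.01, -3.081]
wrist_force: [2.4, -0.4, -0.1]
finger_gap: 0.0169
gripper_force: 59.0
```

```bash
python3 - <<'E'
from h import *
gor(-.120,-.057,.1795)
E
```

```text
t 12.8 tcp [ 0.579  -0.2417  0.1892] rpy deg [-179.7     0.59 -176.5 ] q [-0.4   0.51  0.28  1.34 -0.   -0.46] gap 0.0169 F [ 2.4 -0.4 -0.1] gf 59.0
tcp rack mm [ -22.6 -269.7]
total shift frac (tool) [0.51  1.053 0.038] turn z frac -0.17
```

Emit:
drive_tool(deltas=[[-1,0.15,0.05,0,0,0,-0.17],[-1,0.17,0.1,0,0,0,0],[-1,0.15,0.15,0,0,0,0],[-1,0.04,0.19,0.02,0,0,0],[-1,0,0.2,0,0,0,0],[-1,0,0.19,0.01,0,0,0],[-1,0,0.14,0,0,0,0],[-1,0,0.03,0,0,0,0]])

```text
t: 13.47
position: [0.4561, -0.0354, 0.1757]
eef_rot: [3.139, -0.001, -3.055]
wrist_force: [0.3, -0.7, -2.4]
finger_gap: 0.017
gripper_force: 59.5
```

Emit:
drive_tool(deltas=[[-1,0,0,0,0,0,0],[-1,0,0,0,0,0,0],[-1,0,0,0,0,0,0],[-1,0,0,0,0,0,0],[-1,0,0,0,0,0,0],[-1,0,0,0,0,0,0],[-1,0,0,0,0,0,0],[-1,0,0,0,0,0,0]])

```text
t: 14.13
position: [0.4578, -0.0395, 0.1762]
eef_rot: [-3.142, -0.0, -3.061]
wrist_force: [0.1, 0.6, -2.1]
finger_gap: 0.0172
gripper_force: 59.6
```

```bash
cat >> h.py <<'E'
def hookchk():
    im=get_image("scene"); s=state(); t=rk(s["position"]); zt=s["position"][2]+.0285
    P,u,v=cloud(im); q=(P[:,:2]-O); X=q@EX; Y=q@EY
    k=(P[:,2]>zt-.006)&(P[:,2]<zt+.006)&(abs(X-t[0]-.037)<.025)&(abs(Y-t[1])<.02)&(im["pixels"][v,u].max(1)>70)
    a=np.percentile(X[k],[3,97]); print("hook",k.sum(),(a*1000).round(1),"centre-tcp",((a.mean()-t[0])*1000).round(1),"Y",(np.percentile(Y[k],[3,97])*1000).round(1),"top z",np.median(P[k,2]).round(4))
E
python3 - <<'E'
from h import *
gor(-.034,-.057,.1795); hookchk()
E
```

```text
t 14.13 tcp [ 0.4578 -0.0395  0.1762] rpy deg [-1.8000e+02 -1.0000e-02 -1.7537e+02] q [-0.09  0.19 -0.2   1.17 -0.   -0.17] gap 0.0172 F [ 0.1  0.6 -2.1] gf 59.6
tcp rack mm [-126.8  -58.2]
total shift frac (tool) [-0.464  0.007 -0.016] turn z frac -0.01
hook 93 [-105.1  -79.5] centre-tcp 34.5 Y [-66.2 -47.5] top z 0.2031
```

Emit:
drive_tool(deltas=[[-1,-0.1,0.006,-0.01,0,0,0],[-1,-0.14,0,-0.01,0,0,0],[-1,-0.13,0,0,0,0,0],[-1,-0.094,0,0,0,0,0],[-1,0,0,0,0,0,0],[-1,0,0,0,0,0,0],[-1,0,0,0,0,0,0],[-1,0,0,0,0,0,0]])

```text
t: 14.85
position: [0.549, -0.0304, 0.1803]
eef_rot: [3.142, -0.001, -3.06]
wrist_force: [0.8, 0.0, -2.5]
finger_gap: 0.0172
gripper_force: 59.6
```

```bash
python3 - <<'E'
from h import *
gor(-.0335,-.057,.146); hookchk()
E
```

```text
t 14.85 tcp [ 0.549  -0.0304  0.1803] rpy deg [ 1.8000e+02 -5.0000e-02 -1.7534e+02] q [-0.06  0.37  0.04  1.25 -0.   -0.14] gap 0.0172 F [ 0.8  0.  -2.5] gf 59.6
tcp rack mm [-35.2 -56.6]
total shift frac (tool) [-0.009 -0.002  0.171] turn z frac -0.01
hook 112 [-13.2  11.8] centre-tcp 34.3 Y [-64.3 -45.4] top z 0.2067
```

Emit:
drive_tool(deltas=[[-1,-0.003,0,0.04,0,0,0],[-1,0,0,0.05,0,0,0],[-1,0,0,0.04,0,0,0],[-1,0,0,0.03,0,0,0],[-1,0,0,0.01,0,0,0],[-1,0,0,0,0,0,0],[-1,0,0,0,0,0,0],[-1,0,0,0,0,0,0]])

```text
t: 15.57
position: [0.5511, -0.0303, 0.1465]
eef_rot: [-3.141, 0.001, -3.06]
wrist_force: [-0.3, -0.4, -2.5]
finger_gap: 0.017
gripper_force: 59.8
```

```bash
python3 - <<'E'
from h import *
gor(-.0335,.166,.146)
E
```

```text
t 15.57 tcp [ 0.5511 -0.0303  0.1465] rpy deg [-1.7999e+02  4.0000e-02 -1.7532e+02] q [-0.05  0.39 -0.01  1.17 -0.   -0.14] gap 0.017 F [-0.3 -0.4 -2.5] gf 59.8
tcp rack mm [-33.  -56.7]
total shift frac (tool) [0.003 1.113 0.002] turn z frac -0.00
```

Emit:
drive_tool(deltas=[[-1,0.004,0.08,0,0,0,0],[-1,0,0.12,0,0,0,0],[-1,0,0.12,0,0,0,0],[-1,0,0.12,0,0,0,0],[-1,0,0.12,0,0,0,0],[-1,0,0.12,0,0,0,0],[-1,0,0.12,0,0,0,0],[-1,0,0.12,0,0,0,0]])

```text
t: 16.23
position: [0.5352, 0.1543, 0.1467]
eef_rot: [3.141, 0.001, -3.06]
wrist_force: [0.9, -0.2, -2.9]
finger_gap: 0.0167
gripper_force: 59.6
```

Emit:
drive_tool(deltas=[[-1,0,0.1,0,0,0,0],[-1,0,0.07,0,0,0,0],[-1,0,0.02,0,0,0,0],[-1,0,0,0.01,0,0,0],[-1,0,0,0,0,0,0],[-1,0,0,0,0,0,0],[-1,0,0,0,0,0,0],[-1,0,0,0,0,0,0]])

```text
t: 16.9
position: [0.5323, 0.1901, 0.1447]
eef_rot: [3.142, 0.001, -3.061]
wrist_force: [0.0, 0.1, 0.5]
finger_gap: 0.0171
gripper_force: 59.9
```

```bash
python3 - <<'E'
from h import *
gor(-.0335,.166,.144)
E
```

```text
t 16.9 tcp [0.5323 0.1901 0.1447] rpy deg [ 1.8000e+02  5.0000e-02 -1.7541e+02] q [ 0.34  0.42  0.03  1.18 -0.    0.26] gap 0.0171 F [0.  0.1 0.5] gf 59.9
tcp rack mm [-33.7 164.5]
total shift frac (tool) [-0.001  0.008  0.003] turn z frac -0.02
```

Emit:
drive_tool(deltas=[[0,0,0,0,0,0,0],[0,0,0,0,0,0,0],[0,0,0,0,0,0,0],[0,0,0,0,0,0,0],[0,0,0,-0.15,0,0,0],[0,0,0,-0.18,0,0,0],[0.2,0,0,-0.15,0,0,0],[0.2,0.03,-0.1,0,0,0,0]])

```text
t: 17.57
position: [0.5314, 0.1738, 0.2473]
eef_rot: [3.137, 0.013, -3.057]
wrist_force: [2.4, 0.3, 0.9]
finger_gap: 0.0511
gripper_force: 0.0
```

Emit:
drive_tool(deltas=[[0.2,0.05,-0.19,0,0,0,0],[0.2,0.05,-0.19,0,0,0,0],[0.2,0.05,-0.19,0,0,0,0],[0.2,0.05,-0.19,0,0,0,0],[0.2,0.05,-0.19,0,0,0,0],[0.2,0.05,-0.19,0,0,0,0],[0.2,0.05,-0.19,0,0,0,0],[0.2,0.05,-0.19,0,0,0,0]])

```text
t: 18.23
position: [0.4719, -0.1409, 0.2406]
eef_rot: [-3.141, 0.001, -3.06]
wrist_force: [1.2, 0.5, -0.6]
finger_gap: 0.0511
gripper_force: 0.0
```

Emit:
drive_tool(deltas=[[0.2,0.07,-0.19,0,0,0,0],[0.2,0.07,-0.19,0,0,0,0],[0.2,0.07,-0.19,0,0,0,0],[0.2,0.07,-0.19,0,0,0,0],[0.2,0.06,-0.18,0,0,0,0],[0.2,0,0,0,0,0,-1],[0.2,0,0,0,0,0,-1],[0.2,0,0,0,0,0,-0.97]])

```text
t: 18.9
position: [0.4194, -0.3331, 0.24]
eef_rot: [3.141, -0.0, -2.7]
wrist_force: [0.3, 0.4, 0.6]
finger_gap: 0.0512
gripper_force: 0.0
```

```bash
python3 - <<'E'
from h import *
st()
for n in ["wrist","scene","side"]:
    im=get_image(n)
    if n=="scene": cv2.imwrite("pics/scene4.png",im["pixels"])
    for nm,c in dict(blueA=(.452,-.332),blueB=(.571,-.382)).items():
        try: q=hang(im,c); print(n,nm,q[0],np.round(q[1][0],1),np.round(q[1][1],1),round(q[1][2],1))
        except Exception as e: print(n,nm,e)
go(.421,-.3418,.1015,205)
E
```

```text
t 18.9 tcp [ 0.4194 -0.3331  0.24  ] rpy deg [ 1.7998e+02 -2.0000e-02 -1.5471e+02] q [-0.67  0.31  0.12  1.38 -0.   -1.11] gap 0.0512 F [0.3 0.4 0.6] gf 0.0
wrist blueA 1265 [ 437.4 -333.7] [59.1 20. ] 25.2
wrist blueB 492 [ 539.5 -384.1] [13.9 46.2] 83.1
scene blueA 320 [ 467.1 -344.3] [ 54.5 108. ] 65.7
scene blueB 258 [ 523.3 -377.2] [54.2 20.6] 2.6
side blueA 796 [ 460.3 -358.6] [ 57.8 101.3] 46.8
side blueB 164 [ 508.8 -379.4] [25.5 20.2] 1.8
total shift frac (tool) [ 0.016 -0.046  0.694] turn z frac -0.01
```

View pics/scene4.png

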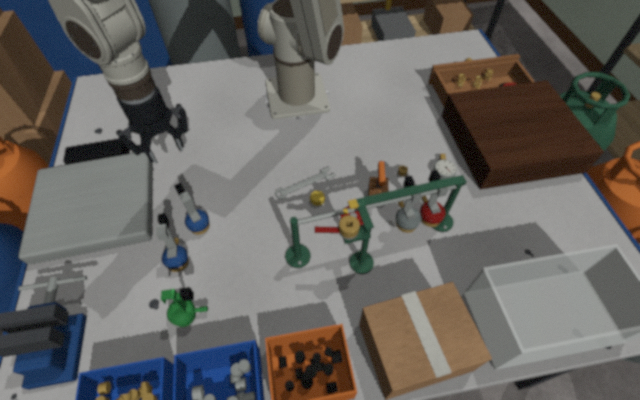

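Red and grey hang at (432,210) and (407,215). The far blue one has been knocked to (173,255), a few centimetres nearer. The near blue one, (195,218), is unmoved, so I grip that one.

Emit:
drive_tool(deltas=[[0.2,0.013,-0.045,0.16,0,0,0],[0.2,0,0,0.16,0,0,0],[0.2,0,0,0.16,0,0,0],[0.2,0,0,0.13,0,0,0],[0.2,0,0,0.08,0,0,0],[0.2,0,0,0,0,0,0],[0.2,0,0,0,0,0,0],[-1,0,0,0,0,0,0]])

```text
t: 19.72
position: [0.4225, -0.3417, 0.1037]
eef_rot: [-3.14, 0.001, -2.704]
wrist_force: [1.1, 0.2, 0.4]
finger_gap: 0.0403
gripper_force: 0.0
```

Emit:
drive_tool(deltas=[[-1,0,0,0,0,0,0],[-1,0,0,0,0,0,0],[-1,0,0,0,0,0,0],[-1,0,0,0,0,0,0],[-1,0,0,-0.1,0,0,0],[-1,0,0,-0.15,0,0,0],[-1,0,0,-0.15,0,0,0],[-1,0,0,0,0,0,0]])

```text
t: 20.38
position: [0.4242, -0.3433, 0.1884]
eef_rot: [-3.132, 0.005, -2.704]
wrist_force: [1.5, -1.2, -1.9]
finger_gap: 0.017
gripper_force: 59.3
```

```bash
python3 - <<'E'
from h import *
gor(-.120,-.057,.1795)
E
```

```text
t 20.38 tcp [ 0.4242 -0.3433  0.1884] rpy deg [-179.46    0.26 -154.92] q [-0.68  0.34  0.03  1.25 -0.   -1.12] gap 0.017 F [ 1.5 -1.2 -1.9] gf 59.3
tcp rack mm [-185.2 -358.2]
total shift frac (tool) [-0.83   1.299  0.036] turn z frac 2.96
```

Emit:
drive_tool(deltas=[[-1,0,0.15,0,0,0,0],[-1,0,0.15,0,0,0,0],[-1,0,0,0,0,0,1],[-1,0,0,0,0,0,1],[-1,0,0,0,0,0,0.96],[-1,-0.05,0.15,0,0,0,0],[-1,-0.05,0.15,0,0,0,0],[-1,-0.05,0.15,0,0,0,0]])

```text
t: 21.05
position: [0.4177, -0.1936, 0.1812]
eef_rot: [3.14, -0.002, -3.061]
wrist_force: [0.6, 0.4, -2.8]
finger_gap: 0.017
gripper_force: 60.8
```

Emit:
drive_tool(deltas=[[-1,-0.05,0.15,0.01,0,0,0],[-1,-0.05,0.15,0.01,0,0,0],[-1,-0.05,0.15,0,0,0,0],[-1,-0.05,0.15,0,0,0,0],[-1,-0.05,0.13,0,0,0,0],[-1,0,0.04,0,0,0,0],[-1,0,0,0,0,0,0],[-1,0,0,0,0,0,0]])

```text
t: 21.72
position: [0.4548, -0.0371, 0.1776]
eef_rot: [-3.141, -0.002, -3.058]
wrist_force: [-0.6, 0.8, -2.5]
finger_gap: 0.0174
gripper_force: 60.9
```

```bash
python3 - <<'E'
from h import *
gor(-.034,-.057,.1795); hookchk()
im=get_image("side"); c=(.5,-.38)
for r in (.52,.50,.54):
    q=hang(im,(r,-.38)); print(q[0],np.round(q[1][0],1),np.round(q[1][1],1),round(q[1][2],1))
E
```

```text
t 21.72 tcp [ 0.4548 -0.0371  0.1776] rpy deg [-1.7997e+02 -1.1000e-01 -1.7520e+02] q [-0.08  0.19 -0.2   1.18 -0.   -0.16] gap 0.0174 F [-0.6  0.8 -2.5] gf 60.9
tcp rack mm [-129.6  -55.6]
total shift frac (tool) [-0.478 -0.008 -0.011] turn z frac 0.02
hook 93 [-109.3  -82.9] centre-tcp 33.4 Y [-63.2 -44. ] top z 0.2044
482 [ 532.1 -380.5] [60.6 20.6] 1.9
482 [ 532.1 -380.5] [60.6 20.6] 1.9
482 [ 532.1 -380.5] [60.6 20.6] 1.9
```

Emit:
drive_tool(deltas=[[-1,-0.1,-0.008,-0.01,0,0,0],[-1,-0.14,0,0,0,0,0],[-1,-0.14,0,0,0,0,0],[-1,-0.1,0,0,0,0,0],[-1,0,0,0,0,0,0],[-1,0,0,0,0,0,0],[-1,0,0,0,0,0,0],[-1,0,0,0,0,0,0]])

```text
t: 22.48
position: [0.5501, -0.0314, 0.1803]
eef_rot: [3.142, -0.001, -3.06]
wrist_force: [-0.8, -0.8, -3.5]
finger_gap: 0.017
gripper_force: 60.8
```

```bash
python3 - <<'E'
from h import *
gor(-.0335,-.057,.146); hookchk()
E
```

```text
t 22.48 tcp [ 0.5501 -0.0314  0.1803] rpy deg [ 1.8000e+02 -5.0000e-02 -1.7532e+02] q [-0.06  0.37  0.05  1.25 -0.   -0.14] gap 0.017 F [-0.8 -0.8 -3.5] gf 60.8
tcp rack mm [-34.1 -57.7]
total shift frac (tool) [-0.003  0.004  0.171] turn z frac -0.00
hook 112 [-13.6  11.9] centre-tcp 33.1 Y [-65.8 -46.6] top z 0.2071
```

Emit:
drive_tool(deltas=[[-1,-0.001,0,0.04,0,0,0],[-1,0,0,0.05,0,0,0],[-1,0,0,0.04,0,0,0],[-1,0,0,0.03,0,0,0],[-1,0,0,0.01,0,0,0],[-1,0,0,0,0,0,0],[-1,0,0,0,0,0,0],[-1,0,0,0,0,0,0]])

```text
t: 23.2
position: [0.5521, -0.0307, 0.1465]
eef_rot: [-3.142, 0.001, -3.059]
wrist_force: [-0.1, -0.2, -3.1]
finger_gap: 0.017
gripper_force: 60.9
```

```bash
python3 - <<'E'
from h import *
gor(-.0325,.102,.146)
E
```

```text
t 23.2 tcp [ 0.5521 -0.0307  0.1465] rpy deg [-1.8000e+02  4.0000e-02 -1.7525e+02] q [-0.06  0.39 -0.01  1.17  0.   -0.14] gap 0.017 F [-0.1 -0.2 -3.1] gf 60.9
tcp rack mm [-32.1 -57.1]
total shift frac (tool) [0.001 0.796 0.003] turn z frac 0.01
```

Emit:
drive_tool(deltas=[[-1,0.003,0.08,0,0,0,0.01],[-1,0,0.12,0,0,0,0],[-1,0,0.12,0,0,0,0],[-1,0,0.12,0,0,0,0],[-1,0,0.12,0,0,0,0],[-1,0,0.12,0,0,0,0],[-1,0,0.09,0,0,0,0],[-1,0,0.03,0,0,0,0]])

```text
t: 23.87
position: [0.5382, 0.1315, 0.1468]
eef_rot: [3.14, 0.001, -3.057]
wrist_force: [-0.1, -0.6, -2.9]
finger_gap: 0.0168
gripper_force: 60.7
```

Emit:
drive_tool(deltas=[[-1,0,0,0.01,0,0,0],[-1,0,0,0,0,0,0],[-1,0,0,0,0,0,0],[-1,0,0,0,0,0,0],[-1,0,0,0,0,0,0],[-1,0,0,0,0,0,0],[-1,0,0,0,0,0,0],[-1,0,0,0,0,0,0]])

```text
t: 24.53
position: [0.5383, 0.1279, 0.1445]
eef_rot: [-3.141, 0.001, -3.061]
wrist_force: [0.3, -0.8, -1.6]
finger_gap: 0.0171
gripper_force: 61.0
```

```bash
python3 - <<'E'
from h import *
gor(-.0325,.102,.144)
go(.514,-.3805,.2445,181.9)
E
```

```text
t 24.53 tcp [0.5383 0.1279 0.1445] rpy deg [-1.7995e+02  3.0000e-02 -1.7539e+02] q [ 0.23  0.4  -0.01  1.17 -0.    0.15] gap 0.0171 F [ 0.3 -0.8 -1.6] gf 61.0
tcp rack mm [-32.8 102. ]
total shift frac (tool) [-0.002 -0.     0.003] turn z frac -0.01
total shift frac (tool) [ 0.325 -2.524 -0.498] turn z frac 0.39
```

Emit:
drive_tool(deltas=[[0,0,0,0,0,0,0],[0,0,0,0,0,0,0],[0,0,0,0,0,0,0],[0,0,0,0,0,0,0],[0,0,0,-0.16,0,0,0],[0,0,0,-0.18,0,0,0],[0.2,0,0,-0.16,0,0,0],[0.2,0.02,-0.1,0,0,0,0]])

```text
t: 25.2
position: [0.5395, 0.1116, 0.2518]
eef_rot: [3.138, 0.014, -3.056]
wrist_force: [0.3, -0.1, 1.0]
finger_gap: 0.0516
gripper_force: 0.0
```

Emit:
drive_tool(deltas=[[0.2,0.025,-0.19,0,0,0,0],[0.2,0.025,-0.19,0,0,0,0],[0.2,0.025,-0.19,0,0,0,0],[0.2,0.025,-0.19,0,0,0,0],[0.2,0.025,-0.19,0,0,0,0],[0.2,0.025,-0.19,0,0,0,0],[0.2,0.025,-0.19,0,0,0,0],[0.2,0.025,-0.19,0,0,0,0]])

```text
t: 25.87
position: [0.5203, -0.1995, 0.2446]
eef_rot: [-3.141, 0.001, -3.06]
wrist_force: [1.1, -0.1, 0.6]
finger_gap: 0.0515
gripper_force: 0.0
```

Emit:
drive_tool(deltas=[[0.2,0.025,-0.19,0,0,0,0.39],[0.2,0.025,-0.19,0,0,0,0],[0.2,0.025,-0.19,0,0,0,0],[0.2,0.025,-0.19,0,0,0,0],[0.2,0,-0.15,0,0,0,0],[0.2,0,-0.04,0,0,0,0],[0.2,0,0,0,0,0,0],[0.2,0,0,0,0,0,0]])

```text
t: 26.53
position: [0.5089, -0.3882, 0.2438]
eef_rot: [3.14, -0.0, -3.107]
wrist_force: [0.1, -0.4, -0.9]
finger_gap: 0.0511
gripper_force: 0.0
```

```bash
python3 - <<'E'
from h import *
st()
for n in ["wrist","scene","side"]:
    im=get_image(n)
    q=hang(im,(.525,-.3805)); print(n,q[0],np.round(q[1][0],1),np.round(q[1][1],1),round(q[1][2],1))
go(.514,-.3805,.1015,181.9)
E
```

```text
t 26.53 tcp [ 0.5089 -0.3882  0.2438] rpy deg [ 1.7993e+02 -3.0000e-02 -1.7803e+02] q [-0.65  0.53  0.46  1.51  0.   -0.69] gap 0.0511 F [ 0.1 -0.4 -0.9] gf 0.0
wrist 1240 [ 532.  -378.8] [59.5 19.8] 2.1
scene 291 [ 533.4 -376.7] [59.7 20.8] 0.1
side 459 [ 532.  -380.7] [60.4 20.5] 2.4
total shift frac (tool) [-0.024  0.03   0.716] turn z frac 0.03
```

Emit:
drive_tool(deltas=[[0.2,-0.021,0.036,0.16,0,0,0],[0.2,0,0,0.16,0,0,0],[0.2,0,0,0.16,0,0,0],[0.2,0,0,0.14,0,0,0],[0.2,0,0,0.09,0,0,0],[0.2,0,0,0,0,0,0],[0.2,0,0,0,0,0,0],[-1,0,0,0,0,0,0]])

```text
t: 27.35
position: [0.5142, -0.381, 0.1044]
eef_rot: [-3.14, 0.002, -3.105]
wrist_force: [0.7, 0.2, 0.3]
finger_gap: 0.0404
gripper_force: 0.0
```

Emit:
drive_tool(deltas=[[-1,0,0,0,0,0,0],[-1,0,0,0,0,0,0],[-1,0,0,0,0,0,0],[-1,0,0,0,0,0,0],[-1,0,0,-0.1,0,0,0],[-1,0,0,-0.15,0,0,0],[-1,0,0,-0.15,0,0,0],[-1,0,0,0,0,0,0]])

```text
t: 28.02
position: [0.5157, -0.3835, 0.1897]
eef_rot: [-3.134, 0.009, -3.107]
wrist_force: [0.6, -0.9, -0.9]
finger_gap: 0.017
gripper_force: 59.1
```

```bash
python3 - <<'E'
from h import *
gor(-.120,-.057,.1795)
E
```

```text
t 28.02 tcp [ 0.5157 -0.3835  0.1897] rpy deg [-179.55    0.53 -178.02] q [-0.64  0.54  0.34  1.36 -0.   -0.67] gap 0.017 F [ 0.6 -0.9 -0.9] gf 59.1
tcp rack mm [ -97.3 -405.8]
total shift frac (tool) [0.197 1.737 0.036] turn z frac -0.40
```

Emit:
drive_tool(deltas=[[-1,0,0.1,0,0,0,-0.4],[-1,0.04,0.18,0,0,0,0],[-1,0.03,0.18,0,0,0,0],[-1,0.02,0.18,0,0,0,0],[-1,0,0.18,0,0,0,0],[-1,0,0.18,0,0,0,0],[-1,0,0.18,0,0,0,0],[-1,0,0.18,0,0,0,0]])

```text
t: 28.68
position: [0.4725, -0.1101, 0.1818]
eef_rot: [-3.142, -0.0, -3.06]
wrist_force: [1.7, 1.1, -1.8]
finger_gap: 0.0172
gripper_force: 59.4
```

Emit:
drive_tool(deltas=[[-1,0,0.18,0.01,0,0,0],[-1,0,0.14,0.01,0,0,0],[-1,0,0.06,0,0,0,0],[-1,0,0,0,0,0,0],[-1,0,0,0,0,0,0],[-1,0,0,0,0,0,0],[-1,0,0,0,0,0,0],[-1,0,0,0,0,0,0]])

```text
t: 29.35
position: [0.4673, -0.0369, 0.1782]
eef_rot: [-3.141, -0.0, -3.061]
wrist_force: [-0.5, 0.2, -2.4]
finger_gap: 0.0175
gripper_force: 59.6
```

```bash
python3 - <<'E'
from h import *
gor(-.034,-.057,.1805); hookchk()
E
```

```text
t 29.35 tcp [ 0.4673 -0.0369  0.1782] rpy deg [-179.99   -0.   -175.36] q [-0.08  0.21 -0.18  1.18 -0.   -0.16] gap 0.0175 F [-0.5  0.2 -2.4] gf 59.6
tcp rack mm [-117.1  -56.4]
total shift frac (tool) [-0.416 -0.003 -0.011] turn z frac -0.01
hook 100 [-95.  -69.1] centre-tcp 35.1 Y [-64.1 -45.2] top z 0.2043
```

Emit:
drive_tool(deltas=[[-1,-0.1,-0.003,-0.01,0,0,0],[-1,-0.11,0,0,0,0,0],[-1,-0.11,0,0,0,0,0],[-1,-0.09,0,0,0,0,0],[-1,0,0,0,0,0,0],[-1,0,0,0,0,0,0],[-1,0,0,0,0,0,0],[-1,0,0,0,0,0,0]])

```text
t: 30.07
position: [0.5479, -0.03, 0.1802]
eef_rot: [3.141, -0.001, -3.059]
wrist_force: [-0.5, -0.4, -2.4]
finger_gap: 0.0168
gripper_force: 59.5
```

```bash
python3 - <<'E'
from h import *
gor(-.034,-.057,.146); hookchk()
E
```

```text
t 30.07 tcp [ 0.5479 -0.03    0.1802] rpy deg [ 1.7999e+02 -7.0000e-02 -1.7529e+02] q [-0.05  0.36  0.04  1.25 -0.   -0.14] gap 0.0168 F [-0.5 -0.4 -2.4] gf 59.5
tcp rack mm [-36.3 -56.1]
total shift frac (tool) [-0.012 -0.005  0.171] turn z frac 0.00
hook 112 [-14.   11.5] centre-tcp 34.9 Y [-63.7 -44.9] top z 0.2064
```

Emit:
drive_tool(deltas=[[-1,-0.004,0,0.04,0,0,0],[-1,0,0,0.05,0,0,0],[-1,0,0,0.04,0,0,0],[-1,0,0,0.03,0,0,0],[-1,0,0,0.01,0,0,0],[-1,0,0,0,0,0,0],[-1,0,0,0,0,0,0],[-1,0,0,0,0,0,0]])

```text
t: 30.78
position: [0.5501, -0.0295, 0.1464]
eef_rot: [-3.142, 0.001, -3.059]
wrist_force: [-0.4, 0.3, -2.1]
finger_gap: 0.017
gripper_force: 59.7
```

```bash
python3 - <<'E'
from h import *
gor(-.034,.039,.146)
E
```

```text
t 30.78 tcp [ 0.5501 -0.0295  0.1464] rpy deg [-1.8000e+02  3.0000e-02 -1.7525e+02] q [-0.05  0.39 -0.01  1.17  0.   -0.14] gap 0.017 F [-0.4  0.3 -2.1] gf 59.7
tcp rack mm [-34.  -55.8]
total shift frac (tool) [-0.001  0.474  0.002] turn z frac 0.01
```

Emit:
drive_tool(deltas=[[-1,0.002,0.08,0,0,0,0],[-1,0,0.11,0,0,0,0],[-1,0,0.11,0,0,0,0],[-1,0,0.1,0,0,0,0],[-1,0,0.06,0,0,0,0],[-1,0,0.004,0,0,0,0],[-1,0,0,0.01,0,0,0],[-1,0,0,0,0,0,0]])

```text
t: 31.45
position: [0.5422, 0.0631, 0.1449]
eef_rot: [3.141, 0.002, -3.058]
wrist_force: [-0.1, 1.9, 0.1]
finger_gap: 0.017
gripper_force: 59.9
```

Emit:
drive_tool(deltas=[[-1,0,0,0,0,0,0],[-1,0,0,0,0,0,0],[0,0,0,0,0,0,0],[0,0,0,0,0,0,0],[0,0,0,0,0,0,0],[0,0,0,0,0,0,0],[0,0,0,-0.16,0,0,0],[0,0,0,-0.18,0,0,0]])

```text
t: 32.12
position: [0.5392, 0.0623, 0.2099]
eef_rot: [-3.141, -0.008, -3.059]
wrist_force: [1.2, 0.0, 0.1]
finger_gap: 0.0423
gripper_force: 0.0
```

```bash
python3 - <<'E'
from h import *
s=st(); print(rk(s["position"]))
im=get_image("wrist"); cv2.imwrite("pics/w5.png",im["pixels"])
im=get_image("side"); cv2.imwrite("pics/s5.png",cv2.resize(im["pixels"][100:260,230:450],(770,560)))
P,u,v=cloud(im); B,G,Rr=[im["pixels"][...,i].astype(int) for i in range(3)]
go(.4450,.1555,.24,165.8)
E
```

```text
t 32.12 tcp [0.5392 0.0623 0.2099] rpy deg [-179.97   -0.46 -175.28] q [ 0.12  0.34  0.09  1.32 -0.    0.03] gap 0.0423 F [1.2 0.  0.1] gf 0.0
[-0.03733256  0.03660392]
total shift frac (tool) [ 0.46   0.502 -0.113] turn z frac 2.75
```

View pics/s5.png

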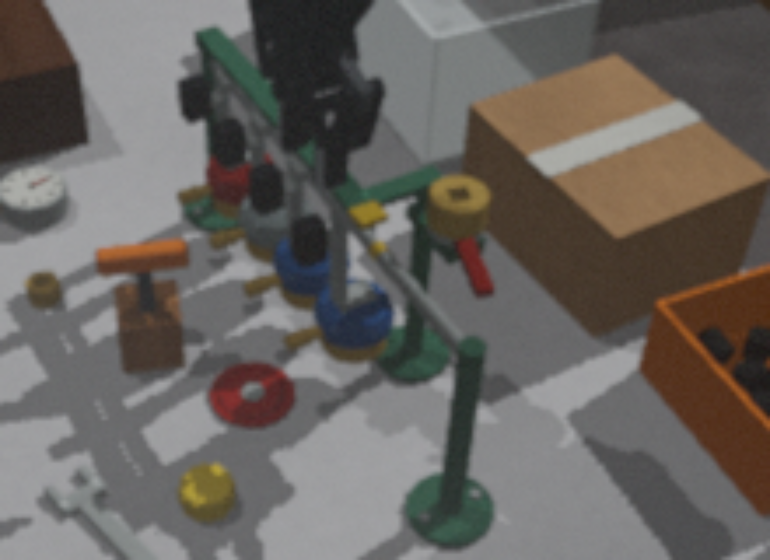

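All four regulators hang past the yellow guard end (370,212), and the lock arm (475,265) is still open. I go above the key.

Emit:
drive_tool(deltas=[[0,0,0,-0.11,0,0,0],[0,0.15,0.16,0,0,0,0],[0,0.15,0.17,0,0,0,0],[0,0.14,0.16,0,0,0,0],[0,0.02,0.01,0,0,0,0],[0,0,0,0,0,0,1],[0,0,0,0,0,0,1],[0,0,0,0,0,0,0.75]])

```text
t: 32.88
position: [0.4466, 0.1504, 0.2343]
eef_rot: [-3.142, 0.001, 2.89]
wrist_force: [2.0, -0.5, -0.9]
finger_gap: 0.0429
gripper_force: 0.0
```

Emit:
drive_tool(deltas=[[0,0,0,0,0,0,0],[0,0,0,0,0,0,0],[0,0,0,0,0,0,0],[0,0,0,0,0,0,0],[0,0,0,0,0,0,0],[0,0,0,0,0,0,0],[0,0,0,0,0,0,0],[0,0,0,0,0,0,0]])

```text
t: 33.55
position: [0.4466, 0.1503, 0.2343]
eef_rot: [-3.142, -0.0, 2.895]
wrist_force: [-0.3, 0.0, -0.8]
finger_gap: 0.0424
gripper_force: 0.0
```

```bash
python3 - <<'E'
from h import *
st()
for n in ["wrist","scene","side"]:
    im=get_image(n); B,G,Rr=[im["pixels"][...,i].astype(int) for i in range(3)]
    P,u,v=cloud(im); k=(np.hypot(P[:,0]-.446,P[:,1]-.1555)<.05)
    hue=(Rr>G*1.4)[v,u]
    o=k&hue&(P[:,2]>.085)&(P[:,2]<.115)
    if o.sum()>20: print(n,"key",o.sum(),cv2.minAreaRect((P[o][:,:2]*1000).astype(np.float32)),P[o].mean(0).round(4),np.percentile(P[o][:,2],97).round(4))
    o=k&(P[:,2]>.043)&(P[:,2]<.055)
    if o.sum()>20: print(n,"block",o.sum(),cv2.minAreaRect((P[o][:,:2]*1000).astype(np.float32)),P[o].mean(0).round(4))
    if n=="wrist": cv2.imwrite("pics/w6.png",im["pixels"])
go(.4455,.1555,.079,165.8)
E
```

```text
t 33.55 tcp [0.4466 0.1503 0.2343] rpy deg [-180.     -0.    165.85] q [ 0.32  0.18 -0.06  1.33  0.    0.57] gap 0.0424 F [-0.3  0.  -0.8] gf 0.0
wrist key 1123 ((444.2357482910156, 157.38572692871094), (15.810836791992188, 67.60324096679688), 76.54658508300781) [0.442  0.158  0.1058] 0.1078
wrist block 1140 ((445.7348327636719, 157.2390899658203), (50.005027770996094, 50.763065338134766), 75.11155700683594) [0.4447 0.1566 0.0487]
scene key 122 ((448.56787109375, 156.88287353515625), (15.117668151855469, 61.44593811035156), 73.63591003417969) [0.4501 0.1563 0.108 ] 0.1112
scene block 159 ((444.4845886230469, 158.11488342285156), (51.018253326416016, 52.23723602294922), 77.2491226196289) [0.4429 0.1481 0.0499]
side key 176 ((445.2609558105469, 153.20318603515625), (17.144628524780273, 64.22774505615234), 74.79739379882812) [0.4445 0.1509 0.1041] 0.1093
side block 231 ((444.597412109375, 155.5298614501953), (55.15602111816406, 49.58448791503906), 75.90428924560547) [0.4434 0.1507 0.0493]
total shift frac (tool) [0.012 0.024 0.777] turn z frac 0.01
```

View pics/w6.png

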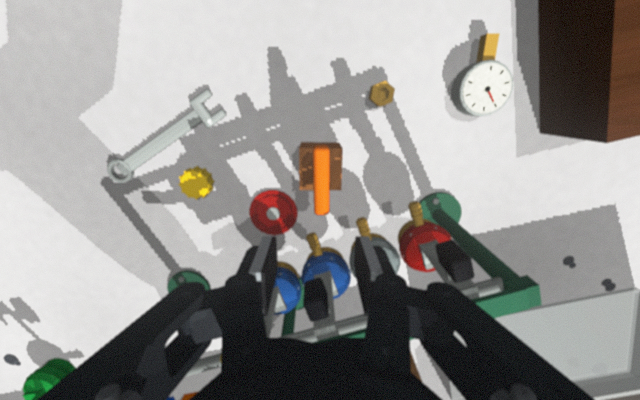

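The wrist view shows the key's orange handle at (321,178) in its block, aligned with the tool. Red, grey and both blue regulators sit beside it, clear of the gripper. I descend and grip the handle.

Emit:
drive_tool(deltas=[[0,0.014,0.028,0.16,0,0,0],[0,0,0,0.16,0,0,0],[0,0,0,0.16,0,0,0],[0,0,0,0.14,0,0,0],[0,0,0,0.1,0,0,0],[0,0,0,0.04,0,0,0],[0,0,0,0,0,0,0],[0,0,0,0,0,0,0]])

```text
t: 34.37
position: [0.4457, 0.1566, 0.0828]
eef_rot: [3.141, 0.0, 2.894]
wrist_force: [1.0, 0.2, -0.6]
finger_gap: 0.0428
gripper_force: 0.0
```

Emit:
drive_tool(deltas=[[-1,0,0,0,0,0,0],[-1,0,0,0,0,0,0],[-1,0,0,0,0,0,0],[-1,0,0,0,0,0,0],[-1,0,0,0,0,0,0],[-1,0,0,0,0,0,0],[-1,0,0,0,0,0,0],[-1,0,0,0,0,0,0]], squeeze=80)

```text
t: 35.03
position: [0.4468, 0.157, 0.0841]
eef_rot: [3.139, 0.003, 2.894]
wrist_force: [0.7, -1.0, 5.7]
finger_gap: 0.0145
gripper_force: 79.0
```

```bash
python3 - <<'E'
from h import *
st()
E
```

```text
t 35.03 tcp [0.4468 0.157  0.0841] rpy deg [179.87   0.2  165.83] q [ 0.34  0.31 -0.32  0.94 -0.    0.59] gap 0.0145 F [ 0.7 -1.   5.7] gf 79.0
```

Emit:
drive_tool(deltas=[[-1,0,0,-0.08,0,0,0],[-1,0,0,-0.16,0,0,0],[-1,0,0,-0.18,0,0,0],[-1,0,0,-0.18,0,0,0],[-1,0,0,-0.18,0,0,0],[-1,0,0,-0.18,0,0,0],[-1,0,0,-0.14,0,0,0],[-1,0,0,0,0,0,0]])

```text
t: 35.7
position: [0.4478, 0.1574, 0.3092]
eef_rot: [3.135, 0.01, 2.894]
wrist_force: [0.0, 1.3, 0.7]
finger_gap: 0.0143
gripper_force: 79.4
```

```bash
python3 - <<'E'
from h import *
st()
im=get_image("wrist"); B,G,Rr=[im["pixels"][...,i].astype(int) for i in range(3)]
P,u,v=cloud(im)
k=(P[:,2]>.192)&(P[:,2]<.204)&(np.hypot(P[:,0]-.635,P[:,1]-.0235)<.03)
print(k.sum())
for n in ("scene","side"):
    im=get_image(n); B,G,Rr=[im["pixels"][...,i].astype(int) for i in range(3)]
    P,u,v=cloud(im); k=(P[:,2]>.193)&(P[:,2]<.204)&(np.hypot(P[:,0]-.635,P[:,1]-.0235)<.024)
    print(n,"boss",k.sum(),cv2.minEnclosingCircle((P[k][:,:2]*1000).astype(np.float32)))
    k=(P[:,2]>.160)&(P[:,2]<.181)&((Rr>2*G)[v,u])&(np.hypot(P[:,0]-.63,P[:,1]+.02)<.06)
    print("arm",cv2.minAreaRect((P[k][:,:2]*1000).astype(np.float32)),P[k].mean(0))
    k=(P[:,2]>.2)&(P[:,2]<.245)&(np.hypot(P[:,0]-.447,P[:,1]-.157)<.03)
    for lo,hi in((.2,.215),(.215,.23),(.23,.25)):
        q=P[k&(P[:,2]>lo)&(P[:,2]<hi)]; print("shank",len(q),q.mean(0).round(4) if len(q) else "", q[:,2].min() if len(q) else "")
go(.635,.0238,.294,167.2)
E
```

```text
t 35.7 tcp [0.4478 0.1574 0.3092] rpy deg [179.61   0.59 165.83] q [0.34 0.16 0.1  1.5  0.   0.59] gap 0.0143 F [0.  1.3 0.7] gf 79.4
92
scene boss 281 ((635.5892333984375, 24.715038299560547), 21.13288688659668)
arm ((628.614990234375, -18.141420364379883), (45.925376892089844, 9.628215789794922), 78.73719787597656) [ 0.62900341 -0.01850467  0.17635746]
shank 0  
shank 0  
shank 17 [0.4505 0.1575 0.2386] 0.23115472635872236
side boss 166 ((634.0289306640625, 22.116195678710938), 21.6284122467041)
arm ((626.2451171875, -20.45363426208496), (53.57783508300781, 13.74146556854248), 73.4195785522461) [ 0.6258128  -0.02260222  0.17540921]
shank 0  
shank 0  
shank 24 [0.4432 0.1504 0.2387] 0.2310267094933387
total shift frac (tool) [-1.083 -0.41   0.04 ] turn z frac -0.20
```

Emit:
drive_tool(deltas=[[-1,-0.12,-0.05,0,0,0,-0.2],[-1,-0.17,-0.06,0,0,0,0],[-1,-0.17,-0.06,0,0,0,0],[-1,-0.17,-0.07,0,0,0,0],[-1,-0.17,-0.07,0,0,0,0],[-1,-0.15,-0.06,0,0,0,0],[-1,-0.11,-0.04,0,0,0,0],[-1,0,0,0,0,0,0]])

```text
t: 36.52
position: [0.6355, 0.0257, 0.297]
eef_rot: [-3.139, -0.005, 2.914]
wrist_force: [-1.8, -0.6, -1.7]
finger_gap: 0.0144
gripper_force: 79.3
```

Emit:
drive_tool(deltas=[[-1,0,0,0,0,0,0],[-1,0,0,0,0,0,0],[-1,0,0,0,0,0,0],[-1,0,0,0,0,0,0],[-1,0,0,0,0,0,0],[-1,0,0,0,0,0,0],[-1,0,0,0,0,0,0],[-1,0,0,0,0,0,0]])

```text
t: 37.18
position: [0.6333, 0.0293, 0.3027]
eef_rot: [3.141, 0.001, 2.919]
wrist_force: [-0.2, -0.7, -1.3]
finger_gap: 0.0147
gripper_force: 79.3
```

```bash
python3 - <<'E'
from h import *
s=st(); go(.6348,.0236,.294,167.2)
for n in ("scene","side"):
    im=get_image(n); B,G,Rr=[im["pixels"][...,i].astype(int) for i in range(3)]
    x,y=px(im,(.635,.024,.21)); cv2.imwrite(f"pics/{n}7.png",cv2.resize(im["pixels"][y-40:y+40,x-50:x+50],(750,600),interpolation=cv2.INTER_CUBIC))
    print(n,"top-left",x-50,y-40,"boss px",px(im,(.6348,.0236,.199)),"tip pred",px(im,list(s["position"][:2])+[s["position"][2]-.074]))
    P,u,v=cloud(im); c=s["position"]
    k=(P[:,2]>c[2]-.078)&(P[:,2]<c[2]-.040)&(np.hypot(P[:,0]-c[0],P[:,1]-c[1])<.02)
    q=P[k]; print(len(q),q.mean(0).round(4) if len(q) else "",q[:,2].min() if len(q) else "")
E
```

```text
t 37.18 tcp [0.6333 0.0293 0.3027] rpy deg [1.7999e+02 3.0000e-02 1.6724e+02] q [ 0.05  0.52  0.6   1.65 -0.    0.27] gap 0.0147 F [-0.2 -0.7 -1.3] gf 79.3
total shift frac (tool) [-0.013 -0.026  0.044] turn z frac 0.01
scene top-left 298 180 boss px (348, 223) tip pred (351, 214)
50 [0.6375 0.0296 0.2489] 0.23314588552343196
side top-left 310 111 boss px (360, 155) tip pred (359, 144)
78 [0.6296 0.0245 0.2475] 0.2275229343064985
```

View pics/scene7.png

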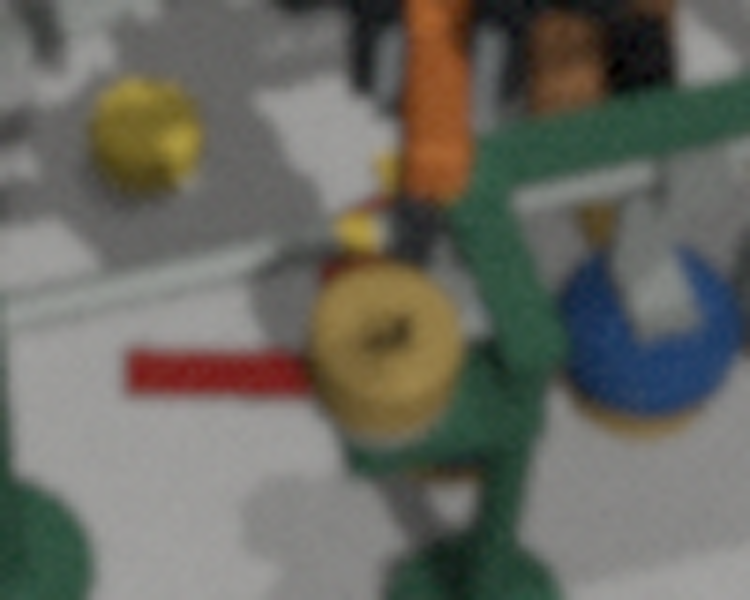

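View pics/side7.png

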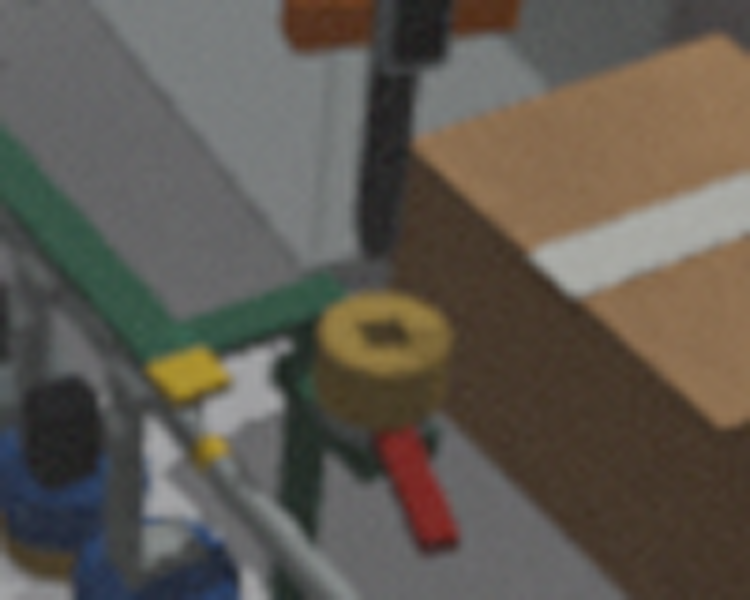

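The scene crop shows the recess at (388,333). The side crop shows the shank tip at (375,250) and the recess at (385,332), so the key needs to shift mostly towards -y. I correct, then lower to just above the mouth.

Emit:
drive_tool(deltas=[[-1,-0.017,-0.025,0,0,0,0],[-1,0,0,0.04,0,0,0],[-1,0,0,0.04,0,0,0],[-1,0,0,0.03,0,0,0],[-1,0,0,0,0,0,0],[-1,0,0,0,0,0,0],[-1,0,0,0,0,0,0],[-1,0,0,0,0,0,0]])

```text
t: 37.95
position: [0.6359, 0.0235, 0.2807]
eef_rot: [3.141, 0.001, 2.919]
wrist_force: [-0.5, 0.3, -0.2]
finger_gap: 0.0145
gripper_force: 79.3
```

```bash
python3 - <<'E'
from h import *
s=st(); go(.6355,.0236,.262,167.2)
for i,n in enumerate(("scene","side")):
    im=get_image(n); x,y=px(im,(.635,.024,.21)); a=cv2.resize(im["pixels"][y-24:y+24,x-30:x+30],(400,320),interpolation=cv2.INTER_CUBIC)
    o=a if i==0 else np.hstack([o,a])
    print(x-30,y-24)
cv2.imwrite("pics/b8.png",o)
E
```

```text
t 37.95 tcp [0.6359 0.0235 0.2807] rpy deg [1.7999e+02 4.0000e-02 1.6722e+02] q [0.04 0.52 0.54 1.59 0.   0.26] gap 0.0145 F [-0.5  0.3 -0.2] gf 79.3
total shift frac (tool) [0.002 0.    0.093] turn z frac 0.00
318 196
330 127
```

View pics/b8.png

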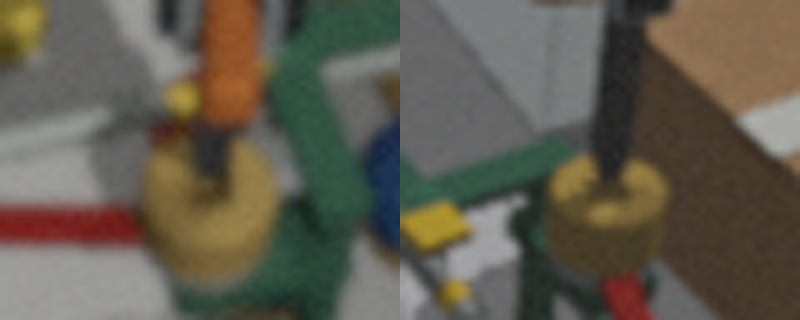

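The tip sits over the recess in both views, at (212,185) and (613,175). I lower it in.

Emit:
drive_tool(deltas=[[-1,0,0,0.02,0,0,0],[-1,0,0,0.02,0,0,0],[-1,0,0,0.02,0,0,0],[-1,0,0,0.015,0,0,0],[-1,0,0,0,0,0,0],[-1,0,0,0,0,0,0],[-1,0,0,0,0,0,0],[-1,0,0,0,0,0,0]])

```text
t: 38.72
position: [0.6358, 0.0234, 0.2654]
eef_rot: [-3.142, 0.0, 2.918]
wrist_force: [0.5, -0.1, -1.3]
finger_gap: 0.0143
gripper_force: 79.4
```

Emit:
drive_tool(deltas=[[-1,0,0,0.015,0,0,0],[-1,0,0,0.015,0,0,0],[-1,0,0,0.01,0,0,0],[-1,0,0,0,0,0,0],[-1,0,0,0,0,0,0],[-1,0,0,0,0,0,0],[-1,0,0,0,0,0,0],[-1,0,0,0,0,0,0]])

```text
t: 39.38
position: [0.6358, 0.0234, 0.2572]
eef_rot: [-3.142, 0.0, 2.918]
wrist_force: [1.9, 0.2, -2.1]
finger_gap: 0.0147
gripper_force: 79.3
```

Emit:
drive_tool(deltas=[[-1,0,0,0,0,0,0.6],[-1,0,0,0,0,0,0.8],[-1,0,0,0,0,0,0.8],[-1,0,0,0,0,0,0.8],[-1,0,0,0,0,0,0.8],[-1,0,0,0,0,0,0.8],[-1,0,0,0,0,0,0.8],[-1,0,0,0,0,0,0.8]])

```text
t: 40.05
position: [0.6363, 0.0231, 0.2574]
eef_rot: [3.141, 0.001, 2.17]
wrist_force: [4.3, -1.4, -3.3]
finger_gap: 0.0142
gripper_force: 79.0
```

```bash
python3 - <<'E'
from h import *
s=st(); print(np.round(s["torque"],2))
im=get_image("wrist")
for n in ("scene","side"):
    im=get_image(n); B,G,Rr=[im["pixels"][...,i].astype(int) for i in range(3)]
    P,u,v=cloud(im); k=(P[:,2]>.160)&(P[:,2]<.181)&((Rr>2*G)[v,u])&(np.hypot(P[:,0]-.63,P[:,1]-.02)<.085)
    c=P[k].mean(0); print(n,k.sum(),c,np.degrees(np.arctan2(c[1]-.0236,c[0]-.635)))
E
```

```text
t 40.05 tcp [0.6363 0.0231 0.2574] rpy deg [1.7996e+02 8.0000e-02 1.2432e+02] q [ 0.04  0.52  0.48  1.53 -0.    1.01] gap 0.0142 F [ 4.3 -1.4 -3.3] gf 79.0
[-0.31 -0.81  0.15]
scene 89 [ 0.6039663  -0.00899109  0.17638447] -133.5978076389156
side 81 [ 0.60268686 -0.01144339  0.17546279] -132.6788246237585
```

Emit:
drive_tool(deltas=[[-1,0,0,0,0,0,0.8],[-1,0,0,0,0,0,0.8],[-1,0,0,0,0,0,0.8],[-1,0,0,0,0,0,0.8],[-1,0,0,0,0,0,0.8],[-1,0,0,0,0,0,0.8],[-1,0,0,0,0,0,0.6],[-1,0,0,0,0,0,0.4]])

```text
t: 40.87
position: [0.636, 0.0228, 0.2574]
eef_rot: [3.141, 0.001, 1.477]
wrist_force: [3.1, -2.1, -2.0]
finger_gap: 0.0145
gripper_force: 79.1
```

Emit:
drive_tool(deltas=[[-1,0,0,0,0,0,0.3],[-1,0,0,0,0,0,0.3],[-1,0,0,0,0,0,0],[-1,0,0,0,0,0,0],[-1,0,0,0,0,0,0],[-1,0,0,0,0,0,0],[-1,0,0,0,0,0,0],[-1,0,0,0,0,0,0]])

```text
t: 41.53
position: [0.6359, 0.023, 0.2574]
eef_rot: [3.141, 0.001, 1.407]
wrist_force: [2.7, -4.5, -1.5]
finger_gap: 0.0146
gripper_force: 79.1
```

```bash
cat > arm.py <<'E'
from h import *
s=st(); print(np.round(s["torque"],2))
for n in ("scene","side"):
    im=get_image(n); B,G,Rr=[im["pixels"][...,i].astype(int) for i in range(3)]
    P,u,v=cloud(im); k=(P[:,2]>.160)&(P[:,2]<.181)&((Rr>2*G)[v,u])&(np.hypot(P[:,0]-.63,P[:,1]-.02)<.085)
    c=P[k].mean(0); print(n,k.sum(),c,np.degrees(np.arctan2(c[1]-.0236,c[0]-.635)))
E
python3 arm.py
```

```text
t 41.53 tcp [0.6359 0.023  0.2574] rpy deg [1.7996e+02 5.0000e-02 8.0600e+01] q [ 0.04  0.52  0.48  1.53 -0.    1.77] gap 0.0146 F [ 2.7 -4.5 -1.5] gf 79.1
[-1.04 -0.96  0.12]
scene 34 [0.59311334 0.02057197 0.17702163] -175.86522355518377
side 63 [0.58953567 0.0173666  0.1758023 ] -172.193121976281
```

Emit:
drive_tool(deltas=[[-1,0,0,0,0,0,0.4],[-1,0,0,0,0,0,0.4],[-1,0,0,0,0,0,0.2],[-1,0,0,0,0,0,0],[-1,0,0,0,0,0,0],[-1,0,0,0,0,0,0],[-1,0,0,0,0,0,0],[-1,0,0,0,0,0,0]])

```text
t: 42.3
position: [0.6358, 0.023, 0.2574]
eef_rot: [3.141, 0.001, 1.287]
wrist_force: [3.9, -4.2, -0.9]
finger_gap: 0.0144
gripper_force: 79.2
```

```bash
python3 arm.py
```

```text
t 42.3 tcp [0.6358 0.023  0.2574] rpy deg [1.7996e+02 5.0000e-02 7.3760e+01] q [ 0.04  0.52  0.48  1.53 -0.    1.89] gap 0.0144 F [ 3.9 -4.2 -0.9] gf 79.2
[-1.12 -0.93  0.31]
scene 42 [0.59180684 0.0211946  0.17679817] -176.81252187822002
side 67 [0.58970217 0.01768539 0.17554604] -172.56088423552498
```

```bash
cat > kh.py <<'E'
from h import *
s=st()
for n in ("scene","side"):
    im=get_image(n); B,G,Rr=[im["pixels"][...,i].astype(int) for i in range(3)]
    P,u,v=cloud(im); z=s["position"][2]
    k=(P[:,2]>z-.003)&(P[:,2]<z+.03)&((Rr>1.5*G)&(Rr>60))[v,u]&(np.hypot(P[:,0]-s["position"][0],P[:,1]-s["position"][1])<.05)
    q=P[k]; t=q[q[:,2]>np.percentile(q[:,2],95)-.006]
    r=cv2.minAreaRect((t[:,:2]*1000).astype(np.float32)); print(n,k.sum(),len(t),np.round(r[0],1),np.round(r[1],1),round(r[2],1))
    x,y=px(im,s["position"]); a=cv2.resize(im["pixels"][y-30:y+30,x-40:x+40],(400,300),interpolation=cv2.INTER_CUBIC)
    o=a if n=="scene" else np.hstack([o,a])
import sys
cv2.imwrite(sys.argv[1],o)
E
python3 kh.py pics/k9.png
```

```text
t 42.4 tcp [0.6358 0.0229 0.2575] rpy deg [1.7996e+02 5.0000e-02 7.3760e+01] q [ 0.04  0.52  0.48  1.53 -0.    1.89] gap 0.0149 F [ 2.5 -4.2 -2.6] gf 79.2
scene 198 132 [636.4  25.8] [65.6 16.7] 73.7
side 132 102 [634.   18.3] [64.8 15.6] 72.9
```

View pics/k9.png

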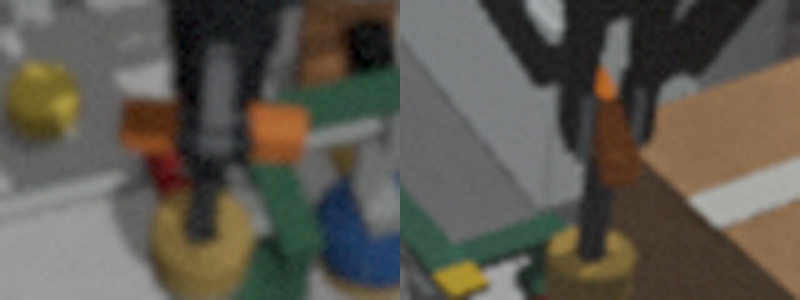

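The handle (72–74°) follows the tool with no slip, and the arm lies across the rail at its stop. I back off the play and lift the key out.

Emit:
drive_tool(deltas=[[-1,0,0,0,0,0,-0.5],[-1,0,0,0,0,0,-0.5],[-1,0,0,0,0,0,-0.5],[-1,0,0,0,0,0,-0.4],[-1,0,0,0,0,0,0],[-1,0,0,0,0,0,0],[-1,0,0,0,0,0,0],[-1,0,0,0,0,0,0]])

```text
t: 43.17
position: [0.6358, 0.0232, 0.2575]
eef_rot: [3.141, 0.0, 1.514]
wrist_force: [3.7, -3.6, -1.3]
finger_gap: 0.0142
gripper_force: 79.2
```

```bash
python3 arm.py
```

```text
t 43.17 tcp [0.6358 0.0232 0.2575] rpy deg [1.7997e+02 2.0000e-02 8.6720e+01] q [ 0.04  0.52  0.48  1.53 -0.    1.66] gap 0.0142 F [ 3.7 -3.6 -1.3] gf 79.2
[-1.02 -1.01  0.01]
scene 30 [0.59474457 0.02075648 0.17696879] -175.95950590752653
side 66 [0.58885386 0.0170141  0.1757204 ] -171.8776899079855
```

Emit:
drive_tool(deltas=[[-1,0,0,-0.02,0,0,0],[-1,0,0,-0.03,0,0,0],[-1,0,0,-0.05,0,0,0],[-1,0,0,-0.07,0,0,0],[-1,0,0,-0.1,0,0,0],[-1,0,0,0,0,0,0],[-1,0,0,0,0,0,0],[-1,0,0,0,0,0,0]])

```text
t: 43.93
position: [0.6349, 0.0241, 0.3101]
eef_rot: [-3.139, -0.001, 1.515]
wrist_force: [-0.4, 0.6, -1.2]
finger_gap: 0.0146
gripper_force: 79.4
```

```bash
python3 arm.py; python3 - <<'E'
from h import *
go(.4460,.1568,.309,165.8)
E
```

```text
t 43.93 tcp [0.6349 0.0241 0.3101] rpy deg [-1.7985e+02 -5.0000e-02  8.6790e+01] q [0.04 0.53 0.63 1.68 0.   1.66] gap 0.0146 F [-0.4  0.6 -1.2] gf 79.4
[-0.02 -0.06 -0.03]
scene 61 [0.58504005 0.02024273 0.17662396] -176.15554366532965
side 68 [0.58830024 0.0172683  0.17547276] -172.27874342831058
total shift frac (tool) [ 0.611 -0.98   0.007] turn z frac -11.49
```

Emit:
drive_tool(deltas=[[-1,0.06,-0.1,0,0,0,0],[-1,0.09,-0.14,0,0,0,0],[-1,0.1,-0.15,0,0,0,0],[-1,0.1,-0.16,0,0,0,0],[-1,0.09,-0.15,0,0,0,0],[-1,0.09,-0.14,0,0,0,0],[-1,0.08,-0.14,0,0,0,0],[-1,0,0,0,0,0,-0.5]])

```text
t: 44.7
position: [0.4415, 0.1584, 0.3109]
eef_rot: [-3.137, -0.001, 1.58]
wrist_force: [0.4, -1.0, -0.9]
finger_gap: 0.0148
gripper_force: 79.4
```

Emit:
drive_tool(deltas=[[-1,0,0,0,0,0,-1],[-1,0,0,0,0,0,-1],[-1,0,0,0,0,0,-1],[-1,0,0,0,0,0,-1],[-1,0,0,0,0,0,-1],[-1,0,0,0,0,0,-1],[-1,0,0,0,0,0,-1],[-1,0,0,0,0,0,-1]])

```text
t: 45.37
position: [0.446, 0.1562, 0.3102]
eef_rot: [-3.14, -0.002, 2.54]
wrist_force: [0.5, -0.5, -0.4]
finger_gap: 0.0142
gripper_force: 79.4
```

Emit:
drive_tool(deltas=[[-1,0,0,0,0,0,-1],[-1,0,0,0,0,0,-1],[-1,0,0,0,0,0,-1],[-1,0,0,0,0,0,0],[-1,0,0,0,0,0,0],[-1,0,0,0,0,0,0],[-1,0,0,0,0,0,0],[-1,0,0,0,0,0,0]])

```text
t: 46.03
position: [0.4468, 0.1563, 0.3112]
eef_rot: [-3.141, -0.0, 2.893]
wrist_force: [0.1, 0.5, -1.4]
finger_gap: 0.0145
gripper_force: 79.4
```

```bash
python3 - <<'E'
from h import *
st(); go(.4460,.1568,.135,165.8)
E
python3 kh.py pics/k10.png
```

```text
t 46.03 tcp [0.4468 0.1563 0.3112] rpy deg [-1.7999e+02 -1.0000e-02  1.6577e+02] q [0.34 0.17 0.12 1.52 0.   0.58] gap 0.0145 F [ 0.1  0.5 -1.4] gf 79.4
total shift frac (tool) [0.004 0.002 0.881] turn z frac -0.00
t 46.03 tcp [0.4468 0.1563 0.3112] rpy deg [-1.7999e+02 -1.0000e-02  1.6577e+02] q [0.34 0.17 0.12 1.52 0.   0.58] gap 0.0145 F [ 0.1  0.5 -1.4] gf 79.4
scene 171 135 [450.4 157.1] [12.2 62.4] 73.0
side 155 94 [445.7 153.5] [14.4 64.5] 76.9
```

Emit:
drive_tool(deltas=[[-1,0.004,0.003,0.12,0,0,0],[-1,0,0,0.16,0,0,0],[-1,0,0,0.16,0,0,0],[-1,0,0,0.16,0,0,0],[-1,0,0,0.14,0,0,0],[-1,0,0,0.1,0,0,0],[-1,0,0,0.03,0,0,0],[-1,0,0,0,0,0,0]])

```text
t: 46.8
position: [0.4449, 0.1566, 0.1358]
eef_rot: [-3.139, -0.003, 2.894]
wrist_force: [-0.3, -0.1, 0.0]
finger_gap: 0.0144
gripper_force: 79.4
```

Emit:
drive_tool(deltas=[[-1,0,0,0,0,0,0],[-1,0,0,0,0,0,0],[-1,0,0,0,0,0,0],[-1,0,0,0,0,0,0],[-1,0,0,0,0,0,0],[-1,0,0,0,0,0,0],[-1,0,0,0,0,0,0],[-1,0,0,0,0,0,0]])

```text
t: 47.47
position: [0.4463, 0.1571, 0.1374]
eef_rot: [3.141, 0.0, 2.894]
wrist_force: [-1.2, -0.1, -1.6]
finger_gap: 0.0143
gripper_force: 79.4
```

```bash
python3 - <<'E'
from h import *
go(.4460,.1570,.110,165.8)
E
python3 kh.py pics/k11.png
```

```text
total shift frac (tool) [ 0.001 -0.001  0.137] turn z frac 0.01
t 47.47 tcp [0.4463 0.1571 0.1374] rpy deg [1.7999e+02 1.0000e-02 1.6584e+02] q [ 0.34  0.25 -0.23  1.08 -0.    0.59] gap 0.0143 F [-1.2 -0.1 -1.6] gf 79.4
scene 128 105 [449.9 158.4] [12.3 63.9] 73.8
side 106 67 [446.  153.5] [13.  63.9] 76.2
```

View pics/k11.png

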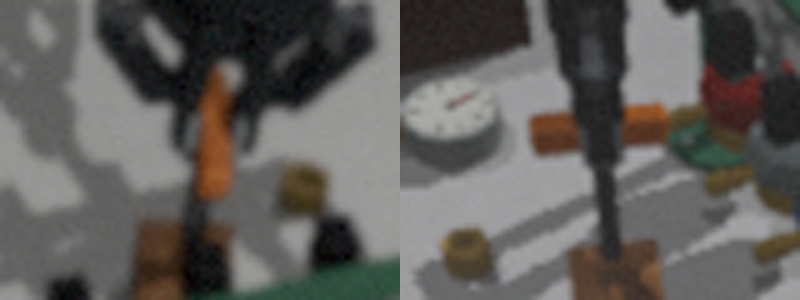

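The key stands over the middle of the block at (612,250) in the side half. I lower it slowly.

Emit:
drive_tool(deltas=[[-1,0,0,0.03,0,0,0],[-1,0,0,0.03,0,0,0],[-1,0,0,0.03,0,0,0],[-1,0,0,0.02,0,0,0],[-1,0,0,0,0,0,0],[-1,0,0,0,0,0,0],[-1,0,0,0,0,0,0],[-1,0,0,0,0,0,0]])

```text
t: 48.23
position: [0.4465, 0.1571, 0.1156]
eef_rot: [3.141, 0.001, 2.894]
wrist_force: [0.0, 0.8, -0.2]
finger_gap: 0.0144
gripper_force: 79.4
```

Emit:
drive_tool(deltas=[[-1,0,0,0.04,0,0,0],[-1,0,0,0.04,0,0,0],[-1,0,0,0.04,0,0,0],[-1,0,0,0.025,0,0,0],[-1,0,0,0,0,0,0],[-1,0,0,0,0,0,0],[-1,0,0,0,0,0,0],[-1,0,0,0,0,0,0]])

```text
t: 48.9
position: [0.4464, 0.1571, 0.0865]
eef_rot: [3.141, 0.0, 2.894]
wrist_force: [-0.6, 0.4, -0.7]
finger_gap: 0.0145
gripper_force: 79.4
```

Emit:
drive_tool(deltas=[[0,0,0,0,0,0,0],[0,0,0,0,0,0,0],[0,0,0,0,0,0,0],[0,0,0,0,0,0,0],[0,0,0,-0.1,0,0,0],[0,0,0,-0.16,0,0,0],[0,0,0,-0.18,0,0,0],[0,0,0,-0.18,0,0,0]])

```text
t: 49.57
position: [0.4456, 0.1568, 0.2114]
eef_rot: [-3.141, -0.001, 2.894]
wrist_force: [0.7, 0.6, 0.5]
finger_gap: 0.0428
gripper_force: 0.0
```

```bash
python3 arm.py; python3 - <<'E'
from h import *
im=get_image("side"); cv2.imwrite("pics/s12.png",cv2.resize(im["pixels"][100:260,230:450],(770,560)))
B,G,Rr=[im["pixels"][...,i].astype(int) for i in range(3)]; P,u,v=cloud(im)
o=(np.hypot(P[:,0]-.446,P[:,1]-.1555)<.05)&(Rr>G*1.4)[v,u]&(P[:,2]>.085)&(P[:,2]<.13)
print("key",o.sum(),cv2.minAreaRect((P[o][:,:2]*1000).astype(np.float32)),np.percentile(P[o][:,2],97).round(4))
E
```

```text
t 49.57 tcp [0.4456 0.1568 0.2114] rpy deg [-1.7995e+02 -7.0000e-02  1.6584e+02] q [ 0.34  0.2  -0.1   1.27 -0.    0.59] gap 0.0428 F [0.7 0.6 0.5] gf 0.0
[ 0.03 -0.04  0.04]
scene 55 [0.58493613 0.01997608 0.17678318] -175.85981311508
side 48 [0.58354626 0.01614387 0.17576972] -171.75469435175978
key 180 ((444.93951416015625, 155.9017791748047), (19.2493896484375, 65.48413848876953), 75.08258056640625) 0.1091
```

View pics/s12.png

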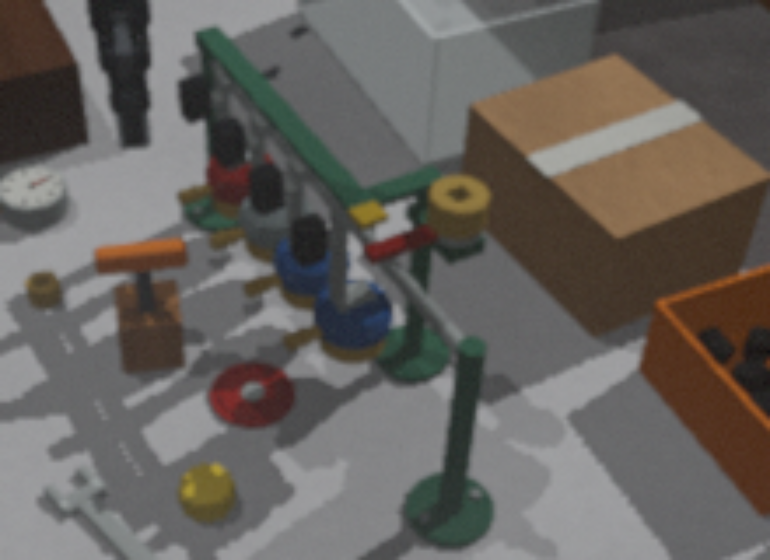

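The key stands in its block at (145,300), four regulators hang under the guard, and the red arm (400,243) lies across the rail. I hand the job in.

```bash
python3 -c "
from h import *
print(finish_job())"
```

```text
the job is handed in; nothing more can be done
None
```

The job is handed in, with no verdict returned: all four regulators hang past the yellow band, the red arm lies across the rail at its stop, and the key is back in its block.

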